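# Hang a grinding wheel on the carousel's empty hook

## Task

First turn the wheel carousel by its crank until the empty hook points over the steel tongue on the base, and let it stand there. Then take the loose grinding wheel out of the wooden cradle, pass it over the upturned tip of that hook and push it back until it presses firmly but gently (about 10 N) on the sprung rubber buffer bar. Let it down to hang freely on the hook behind the upturned tip; the stone is brittle, so never force it against the hook or buffer, and leave the oil bottle, paste tin and wrench where they are.

Things in the scene. Friction and masses are not known exactly. Their poses are not given: they have to be found in the camera images.
- crank_grip (a point): Middle of the crank's upright black grip, a round post 14 mm in diameter, 44 mm long (22 mm either way), spinning freely on its own pin, on a flat arm on top of the head, 50 mm from the turning axis, on the side opposite the empty hook. The hung wheels' tops are about 37 mm below this point. The head turns stiffly (dry friction about 0.22 N m), either way round, and stays where it is left.
- stand: Fixed grey stand, base 200 x 200 x 14 mm with the turning axis upright through its origin (origin on the table). Its -x axis is the loading side. A round wire guard (4 mm bar radius, 165 mm from the axis, 140 mm above the table) surrounds the other sides, open for 75 degrees either side of the -x axis.
- loading_mark (a point): Point on the steel tongue on the base, 130 mm from the turning axis on the loading side, 14 mm above the table. The empty hook's tip must stand right above it, within about 10 mm.
- carousel: Turning head with three hooks 120 degrees apart, two carrying wheels that are part of it. Its frame is that of the empty hook: a level steel peg 14 mm in diameter, 140 mm above the table. Origin on the turning axis at the peg's centre line, x along the peg outward to the tip, z up. At x = 130 mm the end turns up: a bar 10 mm thick rising to 15 mm above the centre line.
- hook_tip (a point): Point on the hook's centre line at its upturned end, 130 mm from the turning axis; axes as carousel. Near the root a rubber buffer bar, 72 mm wide, 16 mm high, stands square across the peg on springs: yields 1 mm per 3 N, 8 mm in all. Its place varies and is not measured: outer face at rest somewhere from x = 60 to 78 mm; feel for it. The wheel is to be pressed on it with 6 to 14 N.
- wheel_center (a point): Centre of the loose green grinding wheel, 120 mm diameter, 18 mm thick, through bore 32 mm in diameter, about 0.4 kg; x is the wheel's axis (level). To pass the hook's upturned tip the centre goes about 4 mm above the peg's centre line; hanging, it rests 9 mm below it.
- wheel: The same wheel; its origin is its centre. Pinch the rim across its 18 mm thickness from above, near the top, finger tips no more than 40 mm below the top of the rim.
- cradle: Fixed wooden cradle, 84 x 136 mm, in which the wheel stands on edge, its axis along the cradle's x; origin under its centre. Wheel centre 72 mm above the table; the cheeks either side of the wheel reach 52 mm above the table and lie about 1.4 mm from its faces.
- oil_bottle: White oil bottle, 56 mm diameter, 150 mm tall, bystander; origin under its foot.
- paste_tin: Metal paste tin, 70 mm diameter, 50 mm tall, bystander; origin under its foot.
- wrench: Steel wrench lying flat, bystander; lies along its x axis.
Not all that is in view belongs to the job. What is meant by the wheel is not blue or purple, and is the larger of those in its own colour.

How it is judged:
By the outcome, as a careful person would: the job done as asked, in the order asked, and still so for the second after the job is handed in, with the robot touching nothing.
It also fails if it takes over 72 s, if anything falls off the work surface, if the arm or the gripper's body presses on something with over 40 N, if the wrist force passes 120 N, or if a joint passes its speed limit or range.

## Robot

A 6-joint arm with a two-finger parallel gripper is mounted at the origin on the work surface. World frame = base frame: x ahead of the robot, y to its left, z up, the work surface at z = 0. Lengths are in m, angles in degrees, forces in N, time in s.
With the tool pointing down it reaches from about 0.35 to 0.975 m from the base axis. Payload 7.1 kg.
Tool frame: the origin (TCP) lies at the very end of the fingers, on their centre line; the grasp point (between the pads) lies 19 mm behind it; z points along the fingers, y is the line along which they close (so a half turn about z gives the same grasp; the last joint's range is limited). The gripper opens to 88 mm and grips with 3 to 60 N. Pads are 20 mm wide; open, the fingers measure 115 mm over their backs; the gripper's body (75 mm by 178 mm) begins 61 mm behind the grasp point.
Start: joints at [76.146, 24.242, 93.386, -0, 62.372, -1.089], TCP at [0.138, 0.61, 0.189] pointing down, gripper open.
Joint ranges: [-172.04, 172.04], [-51.8, 120.97], [4.93, 147.93], [-75.15, 255.16], [6.16, 154.13], [-145.62, 145.62]. Speed limits (degrees/s): [136.94, 136.94, 172.46, 180, 180, 180].

## Interface

Orientations are given as a 3x3 rotation matrix whose columns are the frame's x, y, z axes.
In Python, from plant import bot gives the robot as it stands.
- The arm moves only by the tool arm_command, never from a script. Its argument "motion" is a list of rows, each a list of 2 entries, a list of its own where there are three numbers: the shift along the world's x, y, z in m, then the turn, a rotation vector about the world's x, y, z in degrees. In form: [[[dx, dy, dz], [ax, ay, az]], ...]. A call has 1 to 20 rows; each row shifts and turns the commanded pose from where the row before left it; what a row does not reach is not made up. A row lasts 1/10 s, in which the tool goes at most 50 mm and 8.59 degrees, less where a joint would pass 70% of its speed; a pose out of reach is approached as far as the arm can. A call is refused whole if a number of a shift passes 0.05 or a number of a turn 8.59, either way. A call with a gripper value outside its range is refused whole. "hand" is the finger opening in m, from 0 to 0.0878, set as the call begins (left out, the last holds). The fingers move at their own pace and stop on an object; "grip_force" is the grip in N (left out, the last holds). Time passes only in rows, so rows that do not move let the fingers close. It gives the time, the measured TCP pose, the force, the opening and the grip force at its end, in the units of the state.
- bot.get_obs(): the state, without advancing time (a new reading comes with each control period).
- bot.grab_frame(name): name is "side" or "top"; returns the picture (384x512x3 uint8, red, green, blue); there is no depth.
- bot.camera_model(name): a dict with "fx", "fy", "cx", "cy" (pixels), "R" (3x3) and "t" (3): a world point X has camera coordinates R X + t. Camera axes: x right, y down, z forward; pixel columns grow to the right and rows downward; lengths in m; the calibration is good to about 2 mm. A picture is of the moment at which its call begins. camera_model takes no time and is no camera call.
- bot.sign_off(): hands the job in; it is judged then, once.
The state is a dict: "time": time; "q": joint angles; "joint_velocities": joint speeds; "joint_efforts": joint torques, N m; "tcp_pos": TCP position; "tool_rot": TCP orientation; "ft_force": force on the tool from outside, world axes, zero at the start; "wrist_torque": the same for the moment, N m; "opening": opening from 0.0 (shut) to 1.0 (fully open); "grasp_force": force on a finger pad.
Only numpy, scipy, OpenCV 4.12 (cv2) and the standard library are available. Lean on these libraries where they do the work, as an engineer would, in place of code of your own. Each camera call takes 0.05 s, during which the arm holds its last target. There are 200 camera calls.

## Working session

There is one attempt and no reset: what is moved stays moved. The work goes in short steps, Python scripts to look and compute and a tool call to move; the robot and the scene stay as the last step left them, time stands still between calls to the robot, and variables do not carry over. Pictures are saved under pics/ and viewed, at most 10 in all, crops included, and the job is handed in when it is done.

Besides the shell and the picture viewer there is one more tool, called after "Call:" by a JSON object that holds its "name" and its "arguments". arm_command: Moves the arm, as the interface text tells. Its arguments: {"type":"object","properties":{"motion":{"type":"array","items":{"type":"array"}},"hand":{"type":"number"},"grip_force":{"type":"number"}},"required":["motion"]}

```bash
mkdir -p pics; ls; python3 - <<'E'
from plant import bot
import cv2
for n in("side","top"):
    cv2.imwrite(f"pics/{n}0.png",cv2.cvtColor(bot.grab_frame(n),cv2.COLOR_RGB2BGR)); c=bot.camera_model(n); print(n,c)
o=bot.get_obs();print(o)
E
```

```text
pics
side {'fx': 473.62073374732245, 'fy': 473.62073374732245, 'cx': 258.0993253642384, 'cy': 191.8067361844696, 'R': array([[ 0.84737726, -0.53092001,  0.00870144],
       [-0.284498  , -0.46778893, -0.8368001 ],
       [ 0.44834436,  0.70660984, -0.54743938]]), 't': array([-0.48679365,  0.26808879,  1.44302495])}
top {'fx': 489.0907384716378, 'fy': 489.0907384716378, 'cx': 250.85422300647926, 'cy': 185.27347397511087, 'R': array([[ 0.02234079, -0.99972257,  0.00746126],
       [-0.98973749, -0.02317003, -0.14100654],
       [ 0.1411403 , -0.00423449, -0.98998055]]), 't': array([-0.06692847,  0.53582485,  1.54140114])}
{'time': 0.1, 'q': array([ 7.61493986e+01,  2.42792804e+01,  9.34272673e+01, -9.11128445e-04,
        6.23711261e+01, -1.08855445e+00]), 'joint_velocities': array([ 0.07500067, -0.14362916, -0.07382135, -0.06159696,  0.05211427,
        0.0050203 ]), 'joint_efforts': array([-1.39382755e-04, -5.45616174e+01, -2.74329650e+01,  6.45924895e-02,
        1.87741360e-02, -6.91199853e-05]), 'tcp_pos': array([0.13791251, 0.60903548, 0.18868641]), 'tool_rot': array([[-9.75297525e-01,  2.20895092e-01, -3.10854676e-04],
       [ 2.20895310e-01,  9.75296632e-01, -1.31961874e-03],
       [ 1.16782152e-05, -1.35568723e-03, -9.99999081e-01]]), 'ft_force': array([-0.08046662,  0.6359939 ,  0.30624884]), 'wrist_torque': array([0.01533102, 0.01577474, 0.04942587]), 'grasp_force': 0.0, 'opening': 1.000108715916731}
```

View pics/side0.png

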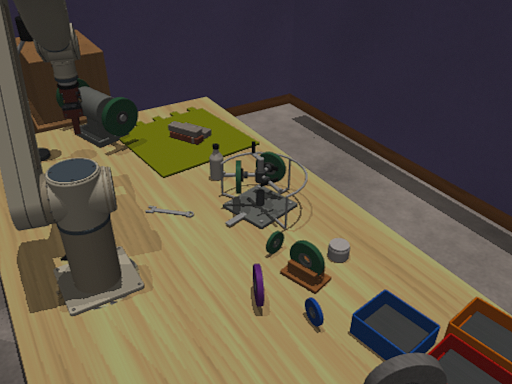

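View pics/top0.png

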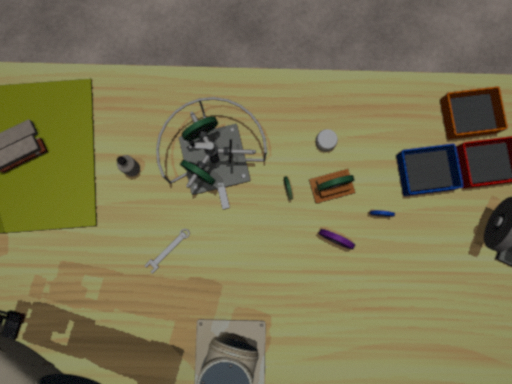

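The top view shows the stand at about (213,158), the loose wheel in its cradle at (333,185), and the tongue near (223,195). The empty hook seems to point right, to about (262,155). I'll enlarge it.

```bash
python3 - <<'E'
import cv2,numpy as np
a=cv2.imread("pics/top0.png")[85:225,145:365]; b=cv2.imread("pics/side0.png")[130:300,200:360]
a=cv2.resize(a,None,fx=3.6,fy=3.6,interpolation=cv2.INTER_CUBIC); b=cv2.resize(b,None,fx=3.5,fy=3.5,interpolation=cv2.INTER_CUBIC)
g=lambda i:np.clip(255*(i/255.)**.6,0,255).astype(np.uint8)
cv2.imwrite("pics/t1.png",g(a));cv2.imwrite("pics/s1.png",g(b))
E
```

```text
(no output)
```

View pics/t1.png

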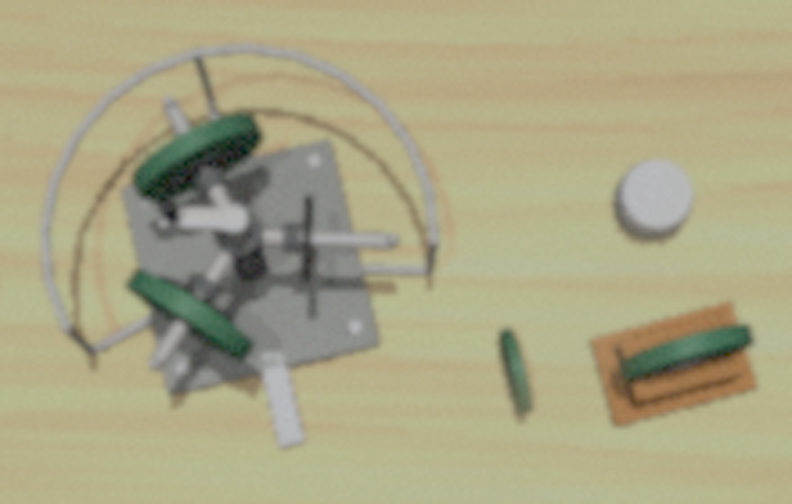

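View pics/s1.png

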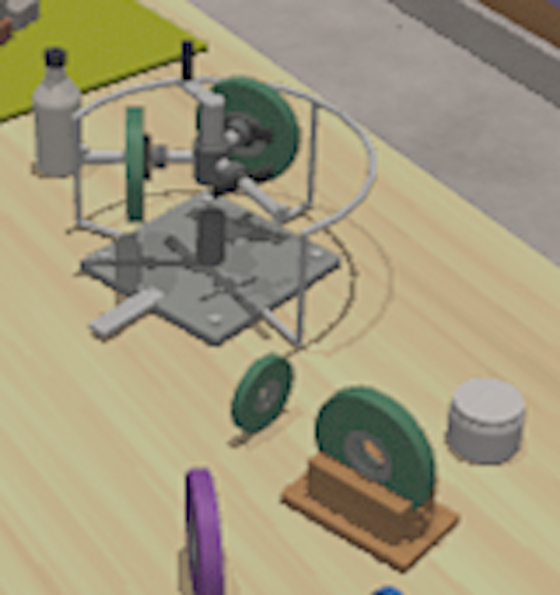

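```bash
cat > h.py <<'E'
import numpy as np,cv2
from plant import bot
C={n:bot.camera_model(n) for n in("side","top")}
def ray(n,u,v):
    c=C[n];R=c["R"];return -R.T@c["t"],R.T@np.array([(u-c["cx"])/c["fx"],(v-c["cy"])/c["fy"],1])
def plane(n,p,z):
    o,d=ray(n,*p);return o+d*(z-o[2])/d[2]
def tri(p,q):
    (o1,d1),(o2,d2)=ray("side",*p),ray("top",*q)
    s=np.linalg.lstsq(np.c_[d1,-d2],o2-o1,rcond=None)[0];a,b=o1+d1*s[0],o2+d2*s[1];return (a+b)/2,np.linalg.norm(a-b)
def proj(n,X):
    c=C[n];x=c["R"]@np.asarray(X)+c["t"];return np.array([c["fx"]*x[0]/x[2]+c["cx"],c["fy"]*x[1]/x[2]+c["cy"]])
def grab(n,f,box,s):
    i=cv2.cvtColor(bot.grab_frame(n),cv2.COLOR_RGB2BGR)[box[1]:box[3],box[0]:box[2]]
    i=cv2.resize(i,None,fx=s,fy=s,interpolation=cv2.INTER_CUBIC);cv2.imwrite(f,np.clip(255*(i/255.)**.6,0,255).astype(np.uint8))
E
python3 - <<'E'
from h import *
np.set_printoptions(precision=4,suppress=True)
T=lambda x,y:(x/3.6+145,y/3.6+85); S=lambda x,y:(x/3.5+200,y/3.5+130)
bc=[plane("top",T(*p),.014) for p in[(328,143),(380,347),(172,398)]]
print("base",*bc,"ctr",(bc[0]+bc[2])/2)
print("baseside",*[plane("side",S(*p),.014) for p in[(343,262),(217,335),(82,266)]])
print("tongue end top",plane("top",T(291,441),.014),plane("side",S(98,332),.014))
print("tip",plane("top",T(392,240),.155),tri(S(285,212),T(392,240)))
print("grip top",tri(S(187,45),T(160,215)))
print("gripplane",plane("side",S(187,45),.237),plane("side",S(187,45),.241),plane("top",T(160,215),.237))
w=[plane("top",T(*p),.005) for p in[(593,340),(733,303),(757,388),(617,426)]]
print("cradle",*w,sum(w)/4,"dims",np.linalg.norm(w[0]-w[1]),np.linalg.norm(w[1]-w[2]))
print("rim ends",plane("top",T(624,362),.085),plane("top",T(750,335),.085))
print("wheel bore side",plane("side",S(370,453),.072))
print("guard ends",plane("top",T(432,270),.14),plane("top",T(92,352),.14))
E
```

```text
base [ 0.7436 -0.001   0.014 ] [ 0.5535 -0.0535  0.014 ] [0.5023 0.1342 0.014 ] ctr [0.623  0.0666 0.014 ]
baseside [ 0.7443 -0.0085  0.014 ] [ 0.5613 -0.0465  0.014 ] [0.5039 0.1293 0.014 ]
tongue end top [0.4656 0.0251 0.014 ] [0.4624 0.0197 0.014 ]
tip [ 0.6232 -0.061   0.155 ] (array([ 0.626 , -0.0616,  0.1467]), np.float64(0.0022907832096917737))
grip top (array([0.6231, 0.1207, 0.2468]), np.float64(0.008485011047355173))
gripplane [0.6375 0.136  0.237 ] [0.6334 0.1294 0.241 ] [0.6215 0.1238 0.237 ]
cradle [ 0.566 -0.249  0.005] [ 0.6035 -0.378   0.005 ] [ 0.525  -0.3995  0.005 ] [ 0.4871 -0.2713  0.005 ] [ 0.5454 -0.3244  0.005 ] dims 0.1343244729830443 0.08140186604262319
rim ends [ 0.5346 -0.266   0.085 ] [ 0.561  -0.3761  0.085 ]
wheel bore side [ 0.5423 -0.3193  0.072 ]
guard ends [ 0.6014 -0.0955  0.14  ] [0.5246 0.1882 0.14  ]
```

Found so far:
- The axis is at about (0.623, 0.067) and the loading side is at 195.5°.
- The empty hook is at about 270.4°, so the head turns −75°. The grip starts near (0.623, 0.117), at z≈0.228.
- The cradle wheel is at about (0.545, -0.323), its axis parallel to the loading side.

Next I move above the grip.

Call:
{"name": "arm_command", "arguments": {"motion": [[[0.0303, -0.0308, 0.006], [0, 0, -7.1]], [[0.0303, -0.0308, 0.006], [0, 0, -7.1]], [[0.0303, -0.0308, 0.006], [0, 0, -7.1]], [[0.0303, -0.0308, 0.006], [0, 0, -7.1]], [[0.0303, -0.0308, 0.006], [0, 0, -7.1]], [[0.0303, -0.0308, 0.006], [0, 0, -7.1]], [[0.0303, -0.0308, 0.006], [0, 0, -7.1]], [[0.0303, -0.0308, 0.006], [0, 0, -7.1]], [[0.0303, -0.0308, 0.006], [0, 0, -7.1]], [[0.0303, -0.0308, 0.006], [0, 0, -7.1]], [[0.0303, -0.0308, 0.006], [0, 0, -7.1]], [[0.0303, -0.0308, 0.006], [0, 0, -7.1]], [[0.0303, -0.0308, 0.006], [0, 0, -7.1]], [[0.0303, -0.0308, 0.006], [0, 0, -7.1]], [[0.0303, -0.0308, 0.006], [0, 0, -7.1]], [[0.0303, -0.0308, 0.006], [0, 0, -7.1]], [[0, 0, 0], [0, 0, 0]]], "hand": 0.06}}

```text
time: 1.8
tcp_pos: [0.626, 0.1131, 0.2856]
tool_rot: [[0.599, 0.801, 0.002], [0.801, -0.599, -0.001], [0.001, 0.002, -1.0]]
ft_force: [0.4, 0.2, -0.3]
opening: 0.684
grasp_force: 0.0
```

```bash
python3 - <<'E'
from h import *
o=bot.get_obs();print(o["tcp_pos"],o["tool_rot"],o["q"],o["ft_force"])
grab("side","pics/s2.png",(200,100,340,220),5)
for z in(.25,.228):print(5*(proj("side",[.623,.117,z])-[200,100]))
E
```

```text
[0.62603325 0.11311951 0.28555667] [[ 5.98596039e-01  8.01048594e-01  1.98273950e-03]
 [ 8.01050858e-01 -5.98595770e-01 -7.92247705e-04]
 [ 5.52230570e-04  2.06251152e-03 -9.99997721e-01]] [ 9.20453969e+00  2.00380973e+01  8.65764767e+01 -6.57597760e-02
  7.32805574e+01  4.59928518e+01] [ 0.42440081  0.18440252 -0.30370524]
[263.78003435 213.3237541 ]
[263.70173147 241.03181074]
```

View pics/s2.png

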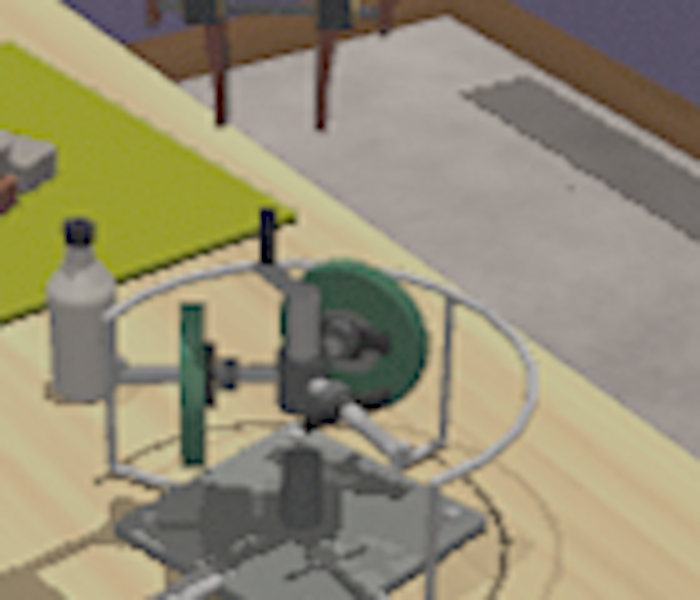

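The grip shows at crop (267, 208–262), as predicted, and lies centred between the fingers. I'll descend and close on it.

Call:
{"name": "arm_command", "arguments": {"motion": [[[-0.002, 0.003, -0.015], [0, 0, 0]], [[0, 0, -0.02], [0, 0, 0]], [[0, 0, -0.02], [0, 0, 0]], [[0, 0, -0.013], [0, 0, 0]], [[0, 0, 0], [0, 0, 0]]]}}

```text
time: 2.35
tcp_pos: [0.6183, 0.1206, 0.2145]
tool_rot: [[0.591, 0.806, -0.005], [0.806, -0.591, -0.001], [-0.004, -0.004, -1.0]]
ft_force: [0.0, 0.1, -0.4]
opening: 0.683
grasp_force: 0.0
```

Call:
{"name": "arm_command", "arguments": {"motion": [[[0, 0, 0], [0, 0, 0]], [[0, 0, 0], [0, 0, 0]], [[0, 0, 0], [0, 0, 0]], [[0, 0, 0], [0, 0, 0]], [[0, 0, 0], [0, 0, 0]], [[0, 0, 0], [0, 0, 0]]], "hand": 0.0, "grip_force": 15}}

```text
time: 2.95
tcp_pos: [0.621, 0.1197, 0.2176]
tool_rot: [[0.593, 0.805, 0.0], [0.805, -0.593, 0.0], [0.0, 0.0, -1.0]]
ft_force: [-0.9, 0.3, -0.2]
opening: 0.173
grasp_force: 0.0
```

Call:
{"name": "arm_command", "arguments": {"motion": [[[0, 0, 0], [0, 0, 0]], [[0, 0, 0], [0, 0, 0]], [[0, 0, 0], [0, 0, 0]]]}}

```text
time: 3.25
tcp_pos: [0.6209, 0.1197, 0.2174]
tool_rot: [[0.593, 0.805, -0.0], [0.805, -0.593, -0.0], [-0.0, -0.0, -1.0]]
ft_force: [-0.2, -0.2, -0.2]
opening: 0.002
grasp_force: 0.0
```

The fingers closed on nothing, so I'll look.

```bash
python3 - <<'E'
from h import *
grab("side","pics/s3.png",(220,100,320,180),4); grab("top","pics/t3.png",(150,90,250,170),4)
a=np.hstack([cv2.imread("pics/s3.png"),cv2.imread("pics/t3.png")]);cv2.imwrite("pics/st3.png",a)
P=bot.get_obs()["tcp_pos"];print(4*(proj("side",P)-[220,100]),4*(proj("top",P)-[150,90])+[400,0])
E
```

```text
[127.2764173  202.77778715] [566.51583983 225.93774431]
```

View pics/st3.png

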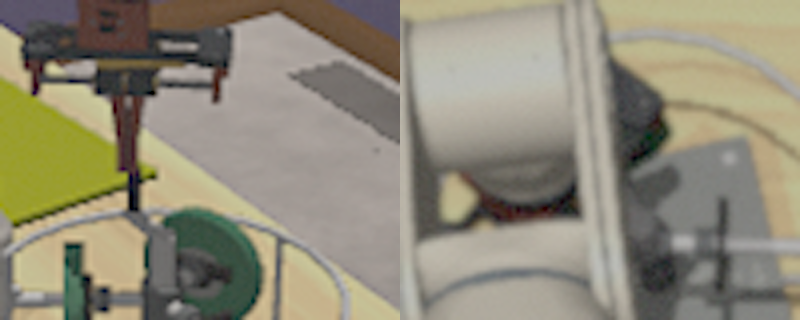

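```bash
python3 - <<'E'
from h import *
print("start",proj("side",[.138,.609,.189]),proj("top",[.138,.609,.189]))
y=np.array([.8,-.6,0])
P=np.array([.626,.1131,.2856])
for s in(.034,-.034,.05,-.05):print(s,5*(proj("side",P+s*y)-[200,100]),[5*(proj("side",P+s*y+[0,0,h])-[200,100]) for h in (.032,.08)])
a=cv2.imread("pics/side0.png")[70:180,30:130];b=cv2.imread("pics/s2.png")[0:300,100:440];b=cv2.resize(b,None,fx=1.4,fy=1.4)
a=cv2.resize(a,None,fx=3,fy=3);c=np.zeros((420,300,3),np.uint8);c[:330]=a
cv2.imwrite("pics/z.png",np.hstack([c,b]))
E
```

```text
start [ 79.29366945 136.42021287] [ 11.42035271 313.13974813]
0.034 [319.26162475 170.98175467] [array([319.97639129, 128.91881608]), array([321.07786517,  64.09872998])]
-0.034 [221.90489505 166.57560831] [array([221.57265354, 124.5798048 ]), array([221.06069838,  59.86793953])]
0.05 [342.24551035 172.02195358] [array([343.2082855 , 129.94320249]), array([344.69197292,  65.09762191])]
-0.05 [199.07354673 165.54231289] [array([198.4965943 , 123.56228977]), array([197.60757636,  58.8758574 ])]
```

View pics/z.png

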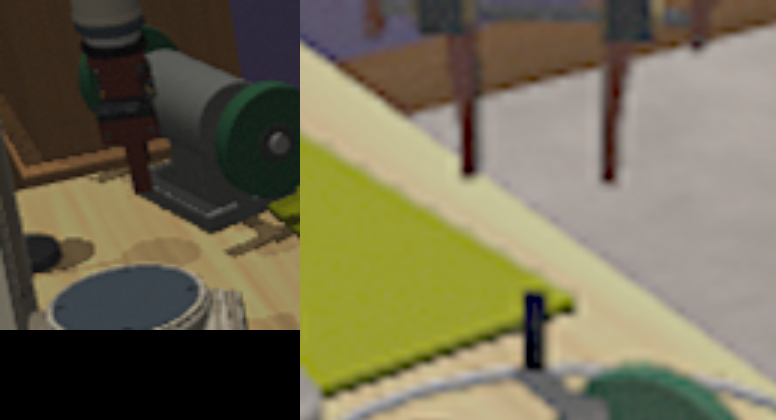

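The pictures show the visible fingertips about 8 px (≈32 mm) higher than the reported TCP projects, both here and at the start. The scene and base otherwise project correctly. Having missed the post fits this: the real tips are at about z_reported + 0.032. I'll reopen and go lower, watching the force.

Call:
{"name": "arm_command", "arguments": {"motion": [[[0, 0, 0.015], [0, 0, 0]], [[0, 0, 0], [0, 0, 0]], [[0, 0, 0], [0, 0, 0]], [[0, 0, 0], [0, 0, 0]], [[0, 0, 0], [0, 0, 0]]], "hand": 0.06}}

```text
time: 3.85
tcp_pos: [0.6207, 0.1197, 0.2322]
tool_rot: [[0.593, 0.805, -0.0], [0.805, -0.593, -0.0], [-0.0, -0.0, -1.0]]
ft_force: [0.8, 0.9, -1.1]
opening: 0.42
grasp_force: 0.0
```

```bash
python3 - <<'E'
from h import *
o=bot.get_obs();P=o["tcp_pos"];print(P,o["opening"],o["ft_force"])
i=bot.grab_frame("side").astype(int)
# finger pixels: reddish brown
for s in(.034,-.034):
    p=proj("side",P+s*o["tool_rot"][:,1]);u=int(round(p[0]));print(p)
    for v in range(int(p[1])-20,int(p[1])+6):print(v,[tuple(i[v,x]) for x in(u-1,u,u+1)])
E
```

```text
[0.62066603 0.11969514 0.23216305] 0.42029427761861454 [ 0.83716355  0.88140439 -1.07782781]
[261.35299789 147.43161155]
127 [(np.int64(89), np.int64(80), np.int64(76)), (np.int64(133), np.int64(123), np.int64(117)), (np.int64(131), np.int64(121), np.int64(115))]
128 [(np.int64(95), np.int64(85), np.int64(80)), (np.int64(136), np.int64(127), np.int64(121)), (np.int64(130), np.int64(120), np.int64(112))]
129 [(np.int64(100), np.int64(89), np.int64(85)), (np.int64(138), np.int64(128), np.int64(122)), (np.int64(131), np.int64(121), np.int64(115))]
130 [(np.int64(98), np.int64(89), np.int64(83)), (np.int64(135), np.int64(125), np.int64(118)), (np.int64(130), np.int64(120), np.int64(113))]
131 [(np.int64(104), np.int64(95), np.int64(89)), (np.int64(132), np.int64(123), np.int64(116)), (np.int64(126), np.int64(118), np.int64(110))]
132 [(np.int64(105), np.int64(96), np.int64(89)), (np.int64(132), np.int64(122), np.int64(115)), (np.int64(126), np.int64(116), np.int64(109))]
133 [(np.int64(102), np.int64(93), np.int64(88)), (np.int64(129), np.int64(120), np.int64(113)), (np.int64(124), np.in
[... 5798 characters left out ...]
))]
147 [(np.int64(114), np.int64(118), np.int64(11)), (np.int64(116), np.int64(120), np.int64(13)), (np.int64(115), np.int64(119), np.int64(15))]
148 [(np.int64(108), np.int64(113), np.int64(16)), (np.int64(87), np.int64(91), np.int64(15)), (np.int64(68), np.int64(72), np.int64(12))]
149 [(np.int64(64), np.int64(69), np.int64(9)), (np.int64(42), np.int64(48), np.int64(2)), (np.int64(32), np.int64(35), np.int64(6))]
150 [(np.int64(26), np.int64(27), np.int64(9)), (np.int64(96), np.int64(81), np.int64(55)), (np.int64(156), np.int64(129), np.int64(89))]
151 [(np.int64(152), np.int64(126), np.int64(85)), (np.int64(154), np.int64(127), np.int64(85)), (np.int64(170), np.int64(140), np.int64(93))]
```

The visible finger ends near row 139 against 147 predicted, so the offset holds. Descending.

Call:
{"name": "arm_command", "arguments": {"motion": [[[0, 0, 0], [0, 0, 0]], [[0, 0, 0], [0, 0, 0]], [[0, 0, -0.008], [0, 0, 0]], [[0, 0, -0.008], [0, 0, 0]], [[0, 0, -0.008], [0, 0, 0]], [[0, 0, -0.008], [0, 0, 0]], [[0, 0, -0.008], [0, 0, 0]]]}}

```text
time: 4.6
tcp_pos: [0.6206, 0.1197, 0.1913]
tool_rot: [[0.593, 0.805, -0.001], [0.805, -0.593, -0.0], [-0.001, -0.0, -1.0]]
ft_force: [-0.3, 0.5, -0.6]
opening: 0.682
grasp_force: 0.0
```

Call:
{"name": "arm_command", "arguments": {"motion": [[[0, 0, -0.004], [0, 0, 0]], [[0, 0, 0], [0, 0, 0]], [[0, 0, 0], [0, 0, 0]], [[0, 0, 0], [0, 0, 0]], [[0, 0, 0], [0, 0, 0]], [[0, 0, 0], [0, 0, 0]], [[0, 0, 0], [0, 0, 0]], [[0, 0, 0], [0, 0, 0]], [[0, 0, 0], [0, 0, 0]]], "hand": 0.0}}

```text
time: 5.5
tcp_pos: [0.622, 0.1184, 0.1889]
tool_rot: [[0.593, 0.805, 0.002], [0.805, -0.593, -0.002], [-0.0, 0.003, -1.0]]
ft_force: [3.1, -5.9, -0.8]
opening: 0.158
grasp_force: 15.0
```

Gripped at 13.9 mm, which is the post. Now the 75° arc.

Call:
{"name": "arm_command", "arguments": {"motion": [[[0.0043, -0.0002, 0], [0, 0, 0]], [[0.0043, -0.0005, 0], [0, 0, 0]], [[0.0043, -0.0009, 0], [0, 0, 0]], [[0.0042, -0.0013, 0], [0, 0, 0]], [[0.004, -0.0016, 0], [0, 0, 0]], [[0.0039, -0.002, 0], [0, 0, 0]], [[0.0037, -0.0023, 0], [0, 0, 0]], [[0.0035, -0.0027, 0], [0, 0, 0]]]}}

```text
time: 6.3
tcp_pos: [0.6528, 0.1102, 0.1888]
tool_rot: [[0.593, 0.805, -0.0], [0.805, -0.593, 0.003], [0.002, -0.002, -1.0]]
ft_force: [-1.0, 8.4, 2.3]
opening: 0.152
grasp_force: 15.0
```

Call:
{"name": "arm_command", "arguments": {"motion": [[[0.0032, -0.0029, 0], [0, 0, 0]], [[0.003, -0.0032, 0], [0, 0, 0]], [[0.0027, -0.0034, 0], [0, 0, 0]], [[0.0023, -0.0037, 0], [0, 0, 0]], [[0.0021, -0.0039, 0], [0, 0, 0]], [[0.0017, -0.004, 0], [0, 0, 0]], [[0.0013, -0.0041, 0], [0, 0, 0]], [[0, 0, 0], [0, 0, 0]], [[0, 0, 0], [0, 0, 0]]]}}

```text
time: 7.2
tcp_pos: [0.6727, 0.0845, 0.1889]
tool_rot: [[0.593, 0.805, 0.007], [0.805, -0.593, 0.002], [0.006, 0.004, -1.0]]
ft_force: [11.7, 4.4, -6.4]
opening: 0.152
grasp_force: 15.0
```

```bash
python3 - <<'E'
from h import *
grab("side","pics/a.png",(215,135,315,245),4);grab("top","pics/b.png",(160,120,260,230),4)
cv2.imwrite("pics/ab.png",np.hstack([cv2.imread("pics/a.png"),cv2.imread("pics/b.png")]))
for X in([.498,.032,.155],[.498,.032,.014],[.4635,.0224,.014]):print(4*(proj("side",X)-[215,135]),4*(proj("top",X)-[160,120])+[400,0])
E
```

```text
[ 77.39259506 205.65558224] [647.17423655 288.38185073]
[ 80.37190951 339.59946943] [656.0419093  310.34300921]
[ 51.57370643 357.44328411] [666.55724585 352.70367507]
```

View pics/ab.png

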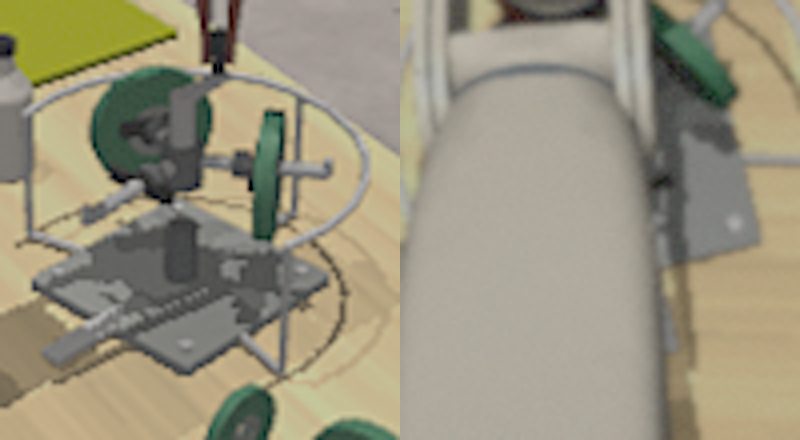

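The side view puts the hook tip at crop (88,205) against (77,206) wanted, so it is about 4–5° short. Nudging on.

Call:
{"name": "arm_command", "arguments": {"motion": [[[0.001, -0.0025, 0], [0, 0, 0]], [[0.001, -0.0025, 0], [0, 0, 0]], [[0, 0, 0], [0, 0, 0]], [[0, 0, 0], [0, 0, 0]]]}}

```text
time: 7.7
tcp_pos: [0.6741, 0.0794, 0.1889]
tool_rot: [[0.593, 0.805, 0.006], [0.805, -0.593, 0.002], [0.005, 0.003, -1.0]]
ft_force: [9.9, 4.7, -4.3]
opening: 0.158
grasp_force: 15.0
```

```bash
python3 - <<'E'
from h import *
print(bot.get_obs()["ft_force"])
i=bot.grab_frame("side");g=cv2.cvtColor(i,cv2.COLOR_RGB2GRAY)
print(proj("side",[.498,.032,.155]));print(g[182:194,228:246]); print(cv2.cvtColor(cv2.imread("pics/a.png"),6)[202:222:4,66:110:4])
E
```

```text
[ 9.92075514  4.73194265 -4.33118293]
[234.34814877 186.41389556]
[[151 149 147 145 144 144 144 146 149 154 158 154 145 144 137 136 126 111]
 [152 150 150 147 148 148 147 149 152 143 114 119 141 136 125 111  91  67]
 [153 151 151 152 142 116 130 144 114  96  72 101 131 113  92  70  71 116]
 [154 154 154 149 120  74  81  95  80  72  70  75  82  69  53  60  75  95]
 [155 154 157 142  91  56  53  54  63  63  59  49  46  99 142 147 147 145]
 [155 157 162 143  78  57  56  55  54  50  66  80 101 146 161 153 143 144]
 [157 163 147 100  68  54  55  49  67  81 107 142 145 147 134 139 147 150]
 [143 105  95  76  67  48  67  84 112 148 139 133 130 135 145 149 152 154]
 [ 91 103 142 144 145 143 147 140 130 141 131 130 139 141 149 153 155 157]
 [140 147 159 158 160 161 154 141 132 136 146 146 150 148 148 153 150 131]
 [159 155 155 155 157 153 138 140 150 151 154 152 153 156 150 132 123  93]
 [150 157 156 149 139 137 140 154 157 156 156 159 145 112  89  75  71  57]]
[[185 184 184 184 174 162 174 172 141 127 143]
 [187 188 187 177 147 114 126 121  96  92 126]
 [188 187 169 133 116  98  92  90 103 102 108]
 [141 148 140 130 126 103 103  99 101  98 116]
 [121 158 187 170 125  95 100  98 104 117 158]]
```

The tip is now at about column 233.5 against 234.3 wanted, which is within tolerance. I'll release and go above the wheel.

Call:
{"name": "arm_command", "arguments": {"motion": [[[0, 0, 0], [0, 0, 0]], [[0, 0, 0], [0, 0, 0]], [[0, 0, 0], [0, 0, 0]], [[0, 0, 0.02], [0, 0, 0]], [[0, 0, 0.03], [0, 0, 0]], [[0, 0, 0.03], [0, 0, 0]]], "hand": 0.05}}

```text
time: 8.35
tcp_pos: [0.6707, 0.0778, 0.2688]
tool_rot: [[0.593, 0.805, -0.002], [0.805, -0.593, -0.0], [-0.001, -0.001, -1.0]]
ft_force: [0.3, 0.6, -0.4]
opening: 0.568
grasp_force: 0.0
```

Call:
{"name": "arm_command", "arguments": {"motion": [[[-0.0126, -0.04, 0], [0, 0, 5.2]], [[-0.0126, -0.04, 0], [0, 0, 5.2]], [[-0.0126, -0.04, 0], [0, 0, 5.2]], [[-0.0126, -0.04, 0], [0, 0, 5.2]], [[-0.0126, -0.04, 0], [0, 0, 5.2]], [[-0.0126, -0.04, -0.02], [0, 0, 5.2]], [[-0.0126, -0.04, -0.02], [0, 0, 5.2]], [[-0.0126, -0.04, -0.02], [0, 0, 5.2]], [[-0.0126, -0.04, -0.02], [0, 0, 5.2]], [[-0.0126, -0.04, -0.02], [0, 0, 5.2]], [[0, 0, 0], [0, 0, 0]], [[0, 0, 0], [0, 0, 0]]]}}

```text
time: 9.55
tcp_pos: [0.5446, -0.3225, 0.1679]
tool_rot: [[-0.266, 0.964, -0.001], [0.964, 0.266, 0.001], [0.001, -0.001, -1.0]]
ft_force: [0.1, 0.9, 0.4]
opening: 0.572
grasp_force: 0.0
```

```bash
python3 - <<'E'
from h import *
o=bot.get_obs();P=o["tcp_pos"];print(P,o["tool_rot"][:,1],o["opening"])
grab("side","pics/w.png",(250,180,350,290),4);grab("top","pics/v.png",(285,130,385,240),4)
cv2.imwrite("pics/wv.png",np.hstack([cv2.imread("pics/w.png"),cv2.imread("pics/v.png")]))
for X in(P+[0,0,.032],[.5455,-.3225,.132]):print(4*(proj("side",X)-[250,180]),4*(proj("top",X)-[285,130])+[400,0])
g=cv2.cvtColor(bot.grab_frame("top"),6);print(proj("top",[.498,.032,.155]),proj("top",[.56,.049,.147]));print(g[180:198,208:236])
E
```

```text
[ 0.54456735 -0.32245168  0.1679284 ] [ 9.63891906e-01  2.66292789e-01 -7.37314183e-04] 0.5718583764659224
[239.53993901 182.9394357 ] [633.70602956 188.24174192]
[234.23781108 256.54802561] [616.37572785 201.10108587]
[221.79355914 192.09546268] [216.9236967  171.91068595]
[[ 68  64  62  63  61  56  67  98 123 129 116  88  73  83  90  87  82  82
   85  89  94  98 101 100 103 101 100 101]
 [ 60  54  62  69  74  72  82 101 123 132 121  95  89  98  97  92  88  83
   87  88  96 102 100 102 101 102 100 100]
 [ 79  76  77  87  95  95  97 104 117 133 125 103 101 110 114 101  90  85
   85  89  96 101  99 101 102 100 100  99]
 [ 98  95  97 100 102 102 102 100 115 134 130 110 108 122 129 119  99  87
   87  88  95 102 102 100  97  95  93  91]
 [100 101 103 102 105 104 101  99 113 131 129 111  99 119 132 125 104  86
   84  86  88  94  94  90  85  85  79  73]
 [103 104 103 104 102 104 100  95 106 124 129 116  98 110 128 123 102  83
   82  73  70  74  76  75  84  86  86  90]
 [103 103 102 103 104 104 103  99 106 122 133 122 101 112 132 131 105  78
   66  61  73  81  89  92 104 113 116 115]
 [104 
[... 581 characters left out ...]
123 123 128 129 130 132 129 130 126 115 108  97  82  86 113 141 150 143
  124 116 116 116 124 129 128 129 131 129]
 [135 134 133 134 132 132 136 133 133 125 108  85  76  88 117 142 152 149
  128 116 120 126 129 133 132 135 133 131]
 [137 138 137 136 137 135 137 138 136 135 120 100  85  87 106 134 151 147
  126 123 130 134 136 135 134 134 134 138]
 [138 138 136 139 138 136 136 138 137 137 130 107  89  85 100 130 149 149
  126 127 133 136 139 138 138 137 138 137]
 [138 132 136 133 136 137 133 134 135 134 129 104  87  84  94 122 144 149
  139 130 133 136 134 133 136 135 137 137]
 [131 132 134 134 133 134 132 133 134 134 125 105  86  87  88 109 139 151
  146 133 130 131 134 132 130 134 133 133]]
```

View pics/wv.png

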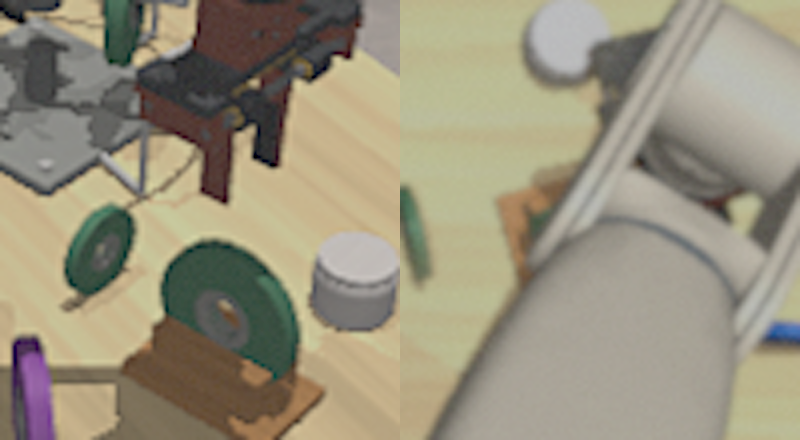

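Fingers are seen at (215,200) and (265,165), mean (240,182), as predicted with the 32 mm offset. The front hub of the wheel is at (223,316). I'll check the wheel and hook numbers.

```bash
python3 - <<'E'
from h import *
np.set_printoptions(precision=4,suppress=True)
X=np.array([.5455,-.3225,.072])-.009*np.array([.964,.264,0])
print("hub pred",4*(proj("side",X)-[250,180]))
p=plane("side",(250+223/4,180+316/4),.072);print("hub->centre",p+.009*np.array([.964,.264,0]))
a,b=plane("top",(217,180),.147),plane("top",(218.6,188),.147);d=a-b;print("peg",a,b,np.degrees(np.arctan2(d[1],d[0])))
e=plane("top",(219,191),.155);ax=np.array([.623,.067]);v=e[:2]-ax;print("tip",e,np.linalg.norm(v),np.degrees(np.arctan2(v[1],v[0]))%360)
v=b[:2]-ax;print(np.degrees(np.arctan2(v[1],v[0]))%360, plane("side",(233.5,184.5),.155))
E
```

```text
hub pred [221.4913 324.5399]
hub->centre [ 0.5522 -0.3154  0.072 ]
peg [0.5353 0.048  0.147 ] [0.5112 0.0424 0.147 ] 12.99746527705628
tip [0.5011 0.0404 0.155 ] 0.12476515181310842 192.2977493184908
192.40674426995506 [0.5015 0.044  0.155 ]
```

The peg appears at about 192.5–193°, possibly overshot. I'll measure the tongue and peg centre lines to sub-pixel by code.

```bash
python3 - <<'E'
from h import *
np.set_printoptions(precision=4,suppress=True,linewidth=200)
g=cv2.imread("pics/top0.png",0).astype(int)
print("tongue top0");print(np.c_[np.arange(188,212,2),g[188:212:2,214:234]])
s=cv2.imread("pics/side0.png",0).astype(int)
print(np.c_[np.arange(208,230),s[208:230,222:252]])
n=cv2.cvtColor(bot.grab_frame("top"),6).astype(int)
print("peg now");print(np.c_[np.arange(164,196,2),n[164:196:2,208:230]])
E
```

```text
tongue top0
[[188  51  54  64  85 122 142 147 150 149 148 139 124 124 126 134 133 134 135 134 136]
 [190  69  74  72  88 124 144 148 152 150 148 144 126 125 133 137 136 136 137 136 137]
 [192  78  80  89 111 120 134 146 151 150 148 149 138 131 132 135 137 135 136 136 138]
 [194 101  99 119 134 135 140 146 152 149 150 148 142 126 127 138 143 141 142 141 141]
 [196 137 133 137 137 139 130 139 149 149 149 150 145 134 132 138 139 139 139 140 142]
 [198 136 137 138 139 135 126 133 146 148 149 149 150 144 129 128 135 137 135 138 137]
 [200 136 134 134 136 138 135 133 140 147 149 152 152 146 132 127 133 140 139 137 137]
 [202 132 133 134 133 135 131 127 136 146 151 147 150 148 143 124 123 131 135 136 134]
 [204 135 135 134 134 134 136 134 133 144 149 149 151 149 145 131 123 128 135 135 135]
 [206 137 140 140 141 139 139 135 126 135 145 146 147 148 146 141 129 132 135 138 141]
 [208 142 140 141 141 141 140 139 139 134 132 128 119 116 115 118 128 137 140 141 142]
 [210 140 143 142 143 142 143 141 142 136 132 134 135 140 140 142 140 143 144 143 143]]
[[208  67  69  64  48  32  38  53  74  93 1
[... 3580 characters left out ...]
5  89  86  84  85  85  89  96  99]
 [182  77  76  78  90  93  96  97 105 121 134 127 104 102 110 112 104  91  87  88  90  94 101]
 [184 104 103 102 103 103 103 101  97 110 132 129 111  98 119 132 125 104  90  86  85  92  90]
 [186 103 103 100 103 105 103 104  99 106 124 129 119 101 113 131 131 104  77  66  64  70  82]
 [188 102 103 102 101  97  96  94  92  96 116 136 128 117 133 150 150 143 122 108 106 110 115]
 [190  85  83  87  90  90  99 111 115 108 106 118 113  97  99 130 150 148 124 112 111 112 114]
 [192 122 121 125 130 130 129 130 131 127 114 107  99  85  84 112 141 148 142 127 117 115 120]
 [194 137 136 137 137 137 136 136 137 136 132 120 101  85  86 105 135 152 147 125 123 130 136]]
```

Best estimate: the tongue is at about 194.8° and the peg 2–2.5° past it, 5 mm at the tip. There is plenty of time, so I'll go back and correct. The tool's closing line is now nearly radial, so gripping will not disturb the angle.

Call:
{"name": "arm_command", "arguments": {"motion": [[[0.013, 0.0402, 0.02], [0, 0, 0]], [[0.013, 0.0402, 0.02], [0, 0, 0]], [[0.013, 0.0402, 0.02], [0, 0, 0]], [[0.013, 0.0402, 0.02], [0, 0, 0]], [[0.013, 0.0402, 0.02], [0, 0, 0]], [[0.013, 0.0402, 0], [0, 0, 0]], [[0.013, 0.0402, 0], [0, 0, 0]], [[0.013, 0.0402, 0], [0, 0, 0]], [[0.013, 0.0402, 0], [0, 0, 0]], [[0.0125, 0.0401, 0], [0, 0, 0]], [[0, 0, -0.02], [0, 0, 0]], [[0, 0, -0.02], [0, 0, 0]], [[0, 0, -0.02], [0, 0, 0]], [[0, 0, -0.019], [0, 0, 0]], [[0, 0, 0], [0, 0, 0]]], "hand": 0.035}}

```text
time: 11.25
tcp_pos: [0.6729, 0.0812, 0.1872]
tool_rot: [[-0.271, 0.963, -0.004], [0.963, 0.271, -0.0], [0.001, -0.004, -1.0]]
ft_force: [0.0, -0.5, -0.3]
opening: 0.396
grasp_force: 0.0
```

Call:
{"name": "arm_command", "arguments": {"motion": [[[0, 0, 0], [0, 0, 0]], [[0, 0, 0], [0, 0, 0]], [[0, 0, 0], [0, 0, 0]], [[0, 0, 0], [0, 0, 0]], [[0, 0, 0], [0, 0, 0]]], "hand": 0.0, "grip_force": 20}}

```text
time: 11.75
tcp_pos: [0.6761, 0.0803, 0.1909]
tool_rot: [[-0.269, 0.963, 0.003], [0.963, 0.269, 0.001], [-0.0, 0.003, -1.0]]
ft_force: [2.5, 3.1, 4.6]
opening: 0.152
grasp_force: 20.0
```

Call:
{"name": "arm_command", "arguments": {"motion": [[[-0.0003, 0.001, 0], [0, 0, 0]], [[-0.0003, 0.001, 0], [0, 0, 0]], [[-0.0002, 0.001, 0], [0, 0, 0]], [[0, 0, 0], [0, 0, 0]], [[0, 0, 0], [0, 0, 0]]]}}

```text
time: 12.25
tcp_pos: [0.6757, 0.082, 0.1909]
tool_rot: [[-0.269, 0.963, 0.004], [0.963, 0.269, -0.001], [-0.002, 0.003, -1.0]]
ft_force: [2.5, -2.3, 5.3]
opening: 0.152
grasp_force: 20.0
```

```bash
python3 - <<'E'
from h import *
np.set_printoptions(linewidth=200)
g=cv2.cvtColor(bot.grab_frame("side"),6).astype(int);print(np.c_[np.arange(180,192),g[180:192,226:248]])
E
```

```text
[[180 136 136 134 132 129 129 130 132 135 139 142 144 143 142 141 141 134 118  78  94 138 134]
 [181 142 140 136 134 132 130 130 129 131 135 138 142 143 144 143 144 138 137 140 135 144 129]
 [182 142 140 139 137 134 131 131 131 130 131 135 139 143 146 136 127 140 139 135 117 107  90]
 [183 142 142 139 138 137 134 131 132 132 133 134 137 144 147 141 132 128 117 105  86  66  69]
 [184 142 142 142 141 139 138 137 132 117 125 140 131 107  88 105 121 105  89  71  73  80  69]
 [185 144 144 142 141 140 141 135 108  73  93 108  82  63  49  60  80  73  56  49  55  75  67]
 [186 143 144 144 143 142 143 130  86  55  62  64  54  57  56  51  57  71 105 138 134 126 108]
 [187 142 142 144 145 147 151 135  83  57  55  53  57  54  48  58 101 133 133 133 131 134 139]
 [188 144 144 146 150 134 101  92  65  57  56  53  47  62 100 127 129 126 129 136 138 145 153]
 [189 145 149 131  97  86  66  75  74  51  49  63 105 123 114 120 126 134 137 141 144 132  97]
 [190 130  96  83  94 132 133 136 130  98  94 112 121 123 120 129 130 137 140 143 147 127  64]
 [191  83  94 129 137 147 146 149 148 133 118 121 126 135 135 136 135 133 139 138 123 108  93]]
```

The tip is now at column ~234.4, on target. Releasing and returning to the wheel.

Call:
{"name": "arm_command", "arguments": {"motion": [[[0, 0, 0], [0, 0, 0]], [[0, 0, 0], [0, 0, 0]], [[0, 0, 0], [0, 0, 0]], [[0, 0, 0.02], [0, 0, 0]], [[0, 0, 0.03], [0, 0, 0]], [[0, 0, 0.03], [0, 0, 0]]], "hand": 0.035}}

```text
time: 12.9
tcp_pos: [0.6732, 0.083, 0.2692]
tool_rot: [[-0.27, 0.963, -0.003], [0.963, 0.27, -0.0], [0.0, -0.003, -1.0]]
ft_force: [0.6, -0.0, 0.4]
opening: 0.399
grasp_force: 0.0
```

Call:
{"name": "arm_command", "arguments": {"motion": [[[-0.0126, -0.0403, 0], [0, 0, 0]], [[-0.0126, -0.0403, 0], [0, 0, 0]], [[-0.0126, -0.0403, 0], [0, 0, 0]], [[-0.0126, -0.0403, 0], [0, 0, 0]], [[-0.0126, -0.0403, 0], [0, 0, 0]], [[-0.0126, -0.0403, -0.02], [0, 0, 0]], [[-0.0126, -0.0403, -0.02], [0, 0, 0]], [[-0.0126, -0.0403, -0.02], [0, 0, 0]], [[-0.0126, -0.0403, -0.02], [0, 0, 0]], [[-0.0126, -0.0404, -0.02], [0, 0, 0]], [[0, 0, -0.02], [0, 0, 0]], [[0, 0, 0], [0, 0, 0]]], "hand": 0.06}}

```text
time: 14.1
tcp_pos: [0.5454, -0.32, 0.1461]
tool_rot: [[-0.267, 0.964, -0.005], [0.964, 0.267, 0.003], [0.005, -0.004, -1.0]]
ft_force: [0.0, 0.5, -0.8]
opening: 0.684
grasp_force: 0.0
```

```bash
python3 - <<'E'
from h import *
P=bot.get_obs()["tcp_pos"];print(P,bot.get_obs()["tool_rot"][:,1])
i=bot.grab_frame("side");h=cv2.cvtColor(i,cv2.COLOR_RGB2HSV)
m=((h[...,0]>50)&(h[...,0]<95)&(h[...,1]>90)).astype(np.uint8);n,l,s,c=cv2.connectedComponentsWithStats(m)
for k in range(1,n):
    if s[k,4]>80:print(s[k],c[k])
# predicted silhouette of wheel visible (front face) for two hypotheses
t=np.linspace(0,2*np.pi,72);ax=np.array([.964,.264,0]);la=np.array([-.264,.964,0])
for c0 in([.5455,-.3225],[.547,-.321],[.5522,-.3154]):
    pts=np.array([proj("side",np.r_[c0,.072]+e*ax+.06*(np.cos(a)*la+np.sin(a)*np.array([0,0,1]))) for a in t for e in(-.009,.009)])
    print(c0,pts.min(0),pts.max(0))
cv2.imwrite("pics/cur.png",cv2.cvtColor(i,4))
E
```

```text
[ 0.545358   -0.31998493  0.14613576] [ 0.96359479  0.2673338  -0.00420918]
[ 57  77  32  36 516] [67.90891473 92.32751938]
[239 152  26  25 270] [248.12592593 162.18888889]
[276 164  11  32 199] [280.76884422 179.04522613]
[266 232  17  22 192] [273.9375     241.83333333]
[291 241  34  34 539] [308.57699443 254.37476809]
[0.5455, -0.3225] [289.82181604 240.41894716] [325.3868888  278.77566186]
[0.547, -0.321] [289.93872157 239.98184116] [325.46477872 278.29544261]
[0.5522, -0.3154] [290.26667454 238.40317464] [325.64756073 276.56109617]
```

The wheel silhouette matches (0.5455, -0.322). Descending and closing gently.

Call:
{"name": "arm_command", "arguments": {"motion": [[[-0.0005, -0.001, -0.02], [0, 0, 0]], [[0, 0, -0.02], [0, 0, 0]], [[0, 0, -0.02], [0, 0, 0]], [[0, 0, -0.012], [0, 0, 0]], [[0, 0, -0.008], [0, 0, 0]], [[0, 0, 0], [0, 0, 0]], [[0, 0, 0], [0, 0, 0]]]}}

```text
time: 14.85
tcp_pos: [0.5482, -0.3212, 0.0702]
tool_rot: [[-0.27, 0.963, 0.001], [0.963, 0.27, -0.001], [-0.001, 0.001, -1.0]]
ft_force: [-0.2, 0.0, 0.9]
opening: 0.685
grasp_force: 0.0
```

Call:
{"name": "arm_command", "arguments": {"motion": [[[0, 0, 0], [0, 0, 0]], [[0, 0, 0], [0, 0, 0]], [[0, 0, 0], [0, 0, 0]], [[0, 0, 0], [0, 0, 0]], [[0, 0, 0], [0, 0, 0]], [[0, 0, 0], [0, 0, 0]], [[0, 0, 0], [0, 0, 0]]], "hand": 0.0, "grip_force": 15}}

```text
time: 15.55
tcp_pos: [0.5476, -0.3212, 0.0694]
tool_rot: [[-0.269, 0.963, 0.0], [0.963, 0.269, -0.0], [-0.0, 0.0, -1.0]]
ft_force: [-3.1, -1.1, 0.6]
opening: 0.102
grasp_force: 14.9
```

Call:
{"name": "arm_command", "arguments": {"motion": [[[0, 0, 0], [0, 0, 0]], [[0, 0, 0], [0, 0, 0]]]}}

```text
time: 15.75
tcp_pos: [0.5476, -0.3212, 0.0693]
tool_rot: [[-0.27, 0.963, 0.0], [0.963, 0.27, -0.0], [-0.0, 0.0, -1.0]]
ft_force: [0.8, 0.0, -0.9]
opening: 0.103
grasp_force: 15.0
```

```bash
python3 - <<'E'
from h import *
grab("side","pics/g.png",(260,190,360,290),6)
o=bot.get_obs();P=o["tcp_pos"];print(6*(proj("side",P)-[260,190]),6*(proj("side",P+[0,0,.032])-[260,190]),o["wrist_torque"])
E
```

```text
[284.75064034 419.08834594] [289.0030567  370.05708766] [-0.07688277 -0.08422133  0.0367852 ]
```

View pics/g.png

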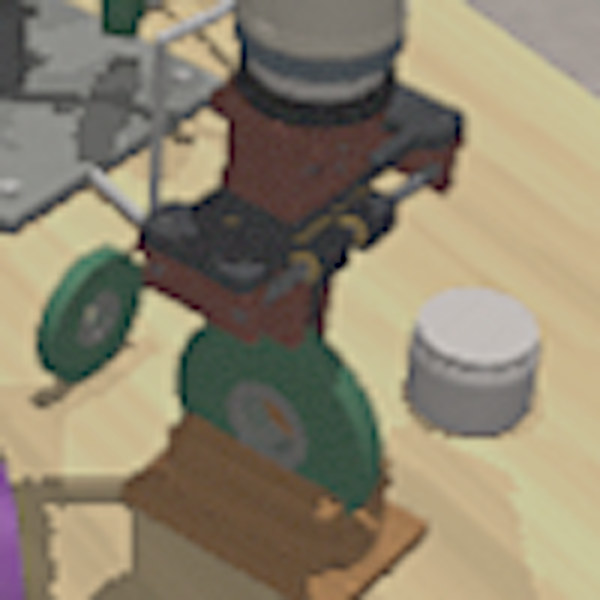

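Picture: the gripper straddles the top of the wheel, with the front finger ending near crop (275,342), only about 20 mm below the rim top. A 9 mm opening is not the 18 mm wheel thickness, so the hold is doubtful. I'll reopen, go a bit lower and regrip.

Call:
{"name": "arm_command", "arguments": {"motion": [[[0, 0, 0], [0, 0, 0]], [[0, 0, 0], [0, 0, 0]], [[0, 0, 0], [0, 0, 0]], [[0, 0, -0.005], [0, 0, 0]], [[0, 0, -0.005], [0, 0, 0]], [[0, 0, 0], [0, 0, 0]], [[0, 0, 0], [0, 0, 0]]], "hand": 0.04}}

```text
time: 16.5
tcp_pos: [0.5473, -0.321, 0.059]
tool_rot: [[-0.269, 0.963, -0.001], [0.963, 0.269, 0.0], [0.001, -0.001, -1.0]]
ft_force: [-0.4, -0.1, 0.0]
opening: 0.461
grasp_force: 0.0
```

Call:
{"name": "arm_command", "arguments": {"motion": [[[0, 0, 0], [0, 0, 0]], [[0, 0, 0], [0, 0, 0]], [[0, 0, 0], [0, 0, 0]], [[0, 0, 0], [0, 0, 0]], [[0, 0, 0], [0, 0, 0]], [[0, 0, 0], [0, 0, 0]]], "hand": 0.0}}

```text
time: 17.1
tcp_pos: [0.5474, -0.3212, 0.0595]
tool_rot: [[-0.27, 0.963, -0.0], [0.963, 0.27, -0.0], [-0.0, -0.0, -1.0]]
ft_force: [-1.3, -0.5, 0.5]
opening: 0.101
grasp_force: 15.0
```

```bash
python3 - <<'E'
from h import *
np.set_printoptions(linewidth=220)
o=bot.get_obs();print(o)
i=bot.grab_frame("side").astype(int)
d=i[...,0]-i[...,1]   # red minus green: finger>0 dark, wheel <0
print(np.c_[np.arange(236,262),d[236:262,292:320]])
E
```

```text
{'time': 17.1, 'q': array([-3.14733464e+01,  3.43338249e+01,  9.63695783e+01, -1.41485272e-02,  4.93007645e+01, -4.71008456e+01]), 'joint_velocities': array([ 0.0930464 ,  0.15485228, -0.14581679,  0.0806917 ,  0.00301976,  0.04902138]), 'joint_efforts': array([ 4.53867903e-01, -5.87565958e+01, -2.20626676e+01,  2.43014591e-01, -9.02649737e-02,  1.48221193e-02]), 'tcp_pos': array([ 0.54744521, -0.32124726,  0.05946778]), 'tool_rot': array([[-2.69537143e-01,  9.62989981e-01, -1.59772017e-04],
       [ 9.62989991e-01,  2.69537126e-01, -1.21701722e-04],
       [-7.41330481e-05, -1.86661988e-04, -9.99999980e-01]]), 'ft_force': array([-1.3164428 , -0.46911992,  0.54164478]), 'wrist_torque': array([-0.21211405,  0.2234674 ,  0.00760963]), 'grasp_force': 15.028294015210122, 'opening': 0.10093227125842039}
[[236   1   1  -1   0   1   2   1   1   0   1  -4   2  -1  -1   1   1  10  10   7  14  12  -3   0  -2   0   2   8  10]
 [237   0  -4  -2  -2   1  -2   0   1  -1  -1   0   2   0   2   5   1   0   3  -1   9  14   0  -2  -1   3  10  14  11]
 [238  15   9  -3  -5  -2  -2   1   0  -1  -1   0   
[... 2104 characters left out ...]
-16 -15 -17 -10  -2   1   1  -2  -3   4  10   2  -4 -10 -16 -15 -17 -15 -16 -15 -16 -17 -21 -29 -29 -30]
 [257 -18 -17 -16 -15 -18 -10   0   2  -1  -1  -1   3  17  13   4  -5 -14 -17 -17 -17 -16 -18 -15 -13 -14 -24 -30 -29]
 [258 -17 -19 -16 -18 -18  -8  -2  -1  -3  -5  -3  -2  15  23  15   3  -6 -13 -17 -17 -14 -14 -18 -17 -16 -20 -30 -27]
 [259  11 -10 -20 -18 -15 -15  -3   2   0  -5  -3  -3   4  20  21  10  -2  -5 -14 -20 -16 -16 -18 -13 -16 -17 -22 -27]
 [260  20  19  10 -17 -22 -16  -6   2   0  -3  -3  -9  -4   9  21  16   3  -3 -14 -16 -16 -17 -13 -17 -18 -14 -19 -25]
 [261  22  23  21  13   1 -16 -15  -4   0  -2  -3  -3  -3  -2  11  23  14  -1  -5 -18 -15 -16 -13 -15 -16 -14 -17 -23]]
```

Call:
{"name": "arm_command", "arguments": {"motion": [[[0, 0, 0.005], [0, 0, 0]], [[0, 0, 0.005], [0, 0, 0]], [[0, 0, 0.005], [0, 0, 0]], [[0, 0, 0], [0, 0, 0]], [[0, 0, 0], [0, 0, 0]], [[0, 0, 0], [0, 0, 0]]], "grip_force": 25}}

```text
time: 17.75
tcp_pos: [0.5474, -0.3211, 0.0742]
tool_rot: [[-0.269, 0.963, -0.0], [0.963, 0.269, 0.0], [0.0, -0.0, -1.0]]
ft_force: [0.4, 0.1, -2.7]
opening: 0.102
grasp_force: 25.0
```

```bash
python3 - <<'E'
from h import *
o=bot.get_obs();print(o["ft_force"],o["wrist_torque"],o["opening"])
p=cv2.imread("pics/cur.png");i=cv2.cvtColor(bot.grab_frame("side"),4);cv2.imwrite("pics/cur2.png",i)
for im in(p,i):
    h=cv2.cvtColor(im,cv2.COLOR_BGR2HSV);m=((h[...,0]>50)&(h[...,0]<95)&(h[...,1]>90)).astype(np.uint8);n,l,s,c=cv2.connectedComponentsWithStats(m)
    for k in range(1,n):
        if s[k,4]>80 and s[k,0]>255:print(s[k],c[k])
E
```

```text
[ 0.41864932  0.13583186 -2.71998438] [-0.03181754  0.03450317  0.03381606] 0.10172422093197969
[276 164  11  32 199] [280.76884422 179.04522613]
[266 232  17  22 192] [273.9375     241.83333333]
[291 241  34  34 539] [308.57699443 254.37476809]
[276 164  11  32 197] [280.68020305 179.47715736]
[266 232  17  22 199] [273.96984925 241.77889447]
[290 240  34  33 499] [308.27855711 255.29058116]
```

```bash
python3 - <<'E'
from h import *
p=cv2.imread("pics/cur.png");i=cv2.imread("pics/cur2.png")
t=p[251:268,297:313];r=cv2.matchTemplate(i[235:280,285:330],t,cv2.TM_CCOEFF_NORMED);_,v,_,l=cv2.minMaxLoc(r);print(v,l[0]+285-297,l[1]+235-251)
h=bot.get_obs();print(h["ft_force"])
E
```

```text
0.6572049260139465 0 -1
[-0.07198221 -0.54969753 -2.36357079]
```

Call:
{"name": "arm_command", "arguments": {"motion": [[[0, 0, 0.01], [0, 0, 0]], [[0, 0, 0.01], [0, 0, 0]], [[0, 0, 0.01], [0, 0, 0]], [[0, 0, 0.01], [0, 0, 0]], [[0, 0, 0], [0, 0, 0]], [[0, 0, 0], [0, 0, 0]]]}}

```text
time: 18.4
tcp_pos: [0.5477, -0.3213, 0.1149]
tool_rot: [[-0.269, 0.963, 0.001], [0.963, 0.269, -0.0], [-0.001, 0.001, -1.0]]
ft_force: [0.6, 0.0, -3.9]
opening: 0.103
grasp_force: 25.0
```

```bash
python3 - <<'E'
from h import *
p=cv2.imread("pics/cur.png");i=cv2.cvtColor(bot.grab_frame("side"),4)
t=p[251:268,297:313];r=cv2.matchTemplate(i[210:290,270:340],t,cv2.TM_CCOEFF_NORMED);_,v,_,l=cv2.minMaxLoc(r);print(v,l[0]+270-297,l[1]+210-251)
print(bot.get_obs()["ft_force"],bot.get_obs()["opening"])
cv2.imwrite("pics/cur3.png",i)
E
```

```text
0.4938215911388397 0 -12
[ 0.48656137  0.0959677  -3.51112609] 0.10014664194101854
```

The wheel is held (about 3.7 N). I'll measure where it sits relative to the tool.

```bash
cat >> h.py <<'E'
def wheelfit(i,P,roi,th=np.radians(15.6)):
    "fit wheel centre (lateral offset, z) and report vs TCP P; i BGR side image"
    h=cv2.cvtColor(i,cv2.COLOR_BGR2HSV);m=((h[...,0]>45)&(h[...,0]<95)&(h[...,1]>80)).astype(np.uint8)
    m[:roi[1]]=0;m[roi[3]:]=0;m[:,:roi[0]]=0;m[:,roi[2]:]=0
    ax=np.array([np.cos(th),np.sin(th),0]);la=np.array([-ax[1],ax[0],0]);up=np.array([0,0,1]);t=np.linspace(0,2*np.pi,60)
    ys,xs=np.nonzero(m);best=[]
    for s in np.arange(-.016,.0161,.002):
        for z in np.arange(P[2]-.08,P[2]+.081,.002):
            c=np.r_[P[:2],z]+s*la
            o=np.array([proj("side",c+e*ax+.06*(np.cos(a)*la+np.sin(a)*up)) for a in t for e in(-.009,.009)])
            b=np.array([proj("side",c-.009*ax+.016*(np.cos(a)*la+np.sin(a)*up)) for a in t])
            r=np.zeros(m.shape,np.uint8);cv2.fillConvexPoly(r,cv2.convexHull(np.round(o*16).astype(np.int32)),1,shift=4)
            best.append((m[r>0].sum()*2.-r.sum(),s,z))   # reward green inside, penalise non-green inside
    return sorted(best)[-6:],m
E
python3 - <<'E'
from h import *
i=cv2.imread("pics/cur3.png");P=bot.get_obs()["tcp_pos"];b,m=wheelfit(i,P,(284,215,340,285));print(P,b,m.sum());ys,xs=np.nonzero(m);print(xs.min(),xs.max(),ys.min(),ys.max())
for r in range(222,276,2):print(r,''.join('#' if v else '.' for v in m[r,280:335]))
E
```

```text
[ 0.54740607 -0.3210842   0.11439422] [(np.float64(212.0), np.float64(0.008), np.float64(0.11839422299627433)), (np.float64(213.0), np.float64(0.005999999999999998), np.float64(0.12039422299627434)), (np.float64(215.0), np.float64(0.005999999999999998), np.float64(0.11839422299627433)), (np.float64(215.0), np.float64(0.008), np.float64(0.12039422299627434)), (np.float64(215.0), np.float64(0.010000000000000002), np.float64(0.12239422299627434)), (np.float64(216.0), np.float64(0.010000000000000002), np.float64(0.12039422299627434))] 648
291 324 230 263
222 .......................................................
224 .......................................................
226 .......................................................
228 .......................................................
230 .................................#.....................
232 ............######..............###....................
234 ...........##########...##.....######..................
236 ...........##################..########................
238 ...........##############################..............
240
[... 376 characters left out ...]
########.........#############..........
254 .................##########..###############...........
256 ...................#########################...........
258 .....................######################............
260 .......................#################...............
262 ...........................###########.................
264 .......................................................
266 .......................................................
268 .......................................................
270 .......................................................
272 .......................................................
274 .......................................................
```

The silhouette puts the wheel centre at the TCP in x,y and about 12.5 mm above the reported TCP z. I'll carry it to the standoff in front of the hook tip.

Call:
{"name": "arm_command", "arguments": {"motion": [[[-0.003, 0.01, 0.012], [0, 0, 0]], [[-0.005, 0.02, 0.012], [0, 0, 0]], [[-0.0075, 0.0287, 0.012], [0, 0, 0]], [[-0.0075, 0.0287, 0.004], [0, 0, 0]], [[-0.0075, 0.0287, 0], [0, 0, 0]], [[-0.0075, 0.0287, 0], [0, 0, 0]], [[-0.0075, 0.0287, 0], [0, 0, 0]], [[-0.0075, 0.0287, 0], [0, 0, 0]], [[-0.0075, 0.0287, 0], [0, 0, 0]], [[-0.0075, 0.0287, 0], [0, 0, 0]], [[-0.0075, 0.0287, 0], [0, 0, 0]], [[-0.0075, 0.0287, 0], [0, 0, 0]], [[-0.005, 0.018, -0.008], [0, 0, 0]], [[-0.0028, 0.0092, -0.008], [0, 0, 0]], [[0, 0, -0.007], [0, 0, 0]], [[0, 0, 0], [0, 0, 0]], [[0, 0, 0], [0, 0, 0]], [[0, 0, 0], [0, 0, 0]]]}}

```text
time: 20.25
tcp_pos: [0.4572, 0.0224, 0.1315]
tool_rot: [[-0.268, 0.963, 0.0], [0.963, 0.268, -0.0], [-0.0, 0.0, -1.0]]
ft_force: [0.7, -0.2, -3.3]
opening: 0.101
grasp_force: 25.0
```

```bash
python3 - <<'E'
from h import *
np.set_printoptions(precision=4,suppress=True)
o=bot.get_obs();P=o["tcp_pos"];print(P,o["tool_rot"][:,1],o["ft_force"],o["opening"])
i=cv2.cvtColor(bot.grab_frame("side"),4);cv2.imwrite("pics/n1.png",i)
t=np.linspace(0,2*np.pi,72);ax=np.r_[o["tool_rot"][:2,1],0];la=np.array([-ax[1],ax[0],0])
c=P+[0,0,.0125]
pts=np.array([proj("side",c+e*ax+.06*(np.cos(a)*la+np.sin(a)*np.array([0,0,1]))) for a in t for e in(-.009,.009)]);print("pred box",pts.min(0),pts.max(0),"hub",proj("side",c-.009*ax))
h=cv2.cvtColor(i,cv2.COLOR_BGR2HSV);m=((h[...,0]>45)&(h[...,0]<95)&(h[...,1]>80))
g=cv2.cvtColor(i,6)
u=proj("side",c).astype(int);print(u,"tip pred",proj("side",[.5005,.035,.155]),proj("side",[.5005,.035,.14]))
for r in range(u[1]-24,u[1]+24):print(r,''.join('#' if v else '-' if q<70 else '.' for v,q in zip(m[r,u[0]-24:u[0]+44],g[r,u[0]-24:u[0]+44])))
E
```

```text
[0.4572 0.0224 0.1315] [0.9633 0.2685 0.0003] [ 0.6904 -0.1846 -3.3065] 0.10123538723350789
pred box [210.9891 176.2915] [239.9777 211.2931] hub [223.3061 194.9921]
[225 193] tip pred [234.5509 185.8017] [234.6324 189.5121]
169 ------------------------------........#########--------.---------###
170 ------------------------------........-########------------------##.
171 --------------.---------------........-#########-----------------##.
172 -----------------------------..........##########----------------#-.
173 -----------------------------..........-##########----------------..
174 .----------------------------...........##############----------....
175 ...------------..------------...........-#-#######----...-------....
176 .....---------...------------............----###-----....--------...
177 .......-------..-------------............-------------...--------...
178 ........--------##-----------............------------------------...
179 ........------####--------#--.............----..-----------------...
180 ..........---#####--------#--....................---------------....

[... 1927 characters left out ...]
#########-....-.........----------........-
208 ....................-###########-.......--...--------...............
209 ......................#########-.........--.--------................
210 ........................-#####--...........--------.................
211 .............................----..........------...................
212 ...............................----........------...................
213 ................................-----....-.....-----................
214 ..................................---.----.......----...............
215 .......................................-............................
216 ......................................-.............................
```

Side view: hub near (221.5,195) and peg tip near (234.5,188). The wheel is about 1 px left of nominal, so I'll shift it 3 mm sideways and then feed it slowly along the peg.

Call:
{"name": "arm_command", "arguments": {"motion": [[[0.0008, -0.0029, 0], [0, 0, 0]], [[0.0048, 0.0013, 0], [0, 0, 0]], [[0.0048, 0.0013, 0], [0, 0, 0]], [[0.0048, 0.0013, 0], [0, 0, 0]], [[0.0048, 0.0013, 0], [0, 0, 0]], [[0.0048, 0.0013, 0], [0, 0, 0]], [[0, 0, 0], [0, 0, 0]], [[0, 0, 0], [0, 0, 0]]]}}

```text
time: 21.1
tcp_pos: [0.4815, 0.0267, 0.1312]
tool_rot: [[-0.27, 0.963, -0.0], [0.963, 0.27, -0.0], [0.0, -0.0, -1.0]]
ft_force: [-0.0, 0.9, -3.8]
opening: 0.098
grasp_force: 25.0
```

Call:
{"name": "arm_command", "arguments": {"motion": [[[0.0029, 0.0008, 0], [0, 0, 0]], [[0.0029, 0.0008, 0], [0, 0, 0]], [[0.0029, 0.0008, 0], [0, 0, 0]], [[0.0029, 0.0008, 0], [0, 0, 0]], [[0, 0, 0], [0, 0, 0]]]}}

```text
time: 21.6
tcp_pos: [0.4937, 0.0299, 0.1314]
tool_rot: [[-0.27, 0.963, 0.0], [0.963, 0.27, 0.0], [-0.0, 0.0, -1.0]]
ft_force: [-0.1, -0.2, -3.2]
opening: 0.097
grasp_force: 25.0
```

```bash
cat > see.py <<'E'
from h import *
o=bot.get_obs();P=o["tcp_pos"];print(P,o["ft_force"],o["wrist_torque"])
i=cv2.cvtColor(bot.grab_frame("side"),4)
h=cv2.cvtColor(i,cv2.COLOR_BGR2HSV);m=((h[...,0]>45)&(h[...,0]<95)&(h[...,1]>80));g=cv2.cvtColor(i,6)
for r in range(168,214):print(r,''.join('#' if v else '-' if q<70 else ':' if q<105 else '.' for v,q in zip(m[r,205:265],g[r,205:265])))
E
python3 see.py
```

```text
[0.49372127 0.02993475 0.13142803] [-0.14092521 -0.21347037 -3.23408054] [-0.10436393  0.02599698 -0.03094901]
168 ...:---------------::--------------######---------:.:------#
169 ....-------------------------------########--------:--------
170 .....:--------------:.-------------########-----------------
171 .....:-------------...:------------#########----------------
172 .....:-:-----------....-------#----##########---------------
173 .....:-:::---------:.::----------:.-##########--------------
174 .....:-:::::---------#-----------:..##############----------
175 ......-:::::::------###-------#--:..-#--######----..:-------
176 ....::--:::::::---####--------##-:...-----##-----:..:-------
177 ....::::::::::--#######-------###-...------#------:.:-------
178 ....::--::::::-########------####-:..-----------------------
179 ....-:::--:::--#########-----#####-..:-----:----------------
180 ......::-::----###########---######:...:---:----------------
181 ..............######################:..:--------------------
182 ..............######################--:--------------------.
183 ..........
[... 1300 characters left out ...]
..........:::-##############-:::::::::------------
204 ...................:::::-###########-::::::::::-------------
205 ..................-:::::::-#######--:::::::::::-------------
206 ..................---:::::::------:::::::::::::-------------
207 ..................----:::::::::::::-:::::::::----------:::::
208 ....................----::::::::::::--:::--------:::::::::::
209 .....................-----:::::::-:::--:--------::::::::::::
210 ........................----:.:------::---------::::::::::::
211 .........................----::-------:------:::::::::::::::
212 ...........................------------------:::::::::::::::
213 ............................--------:::::-::----::::::::::::
```

Call:
{"name": "arm_command", "arguments": {"motion": [[[0.0029, 0.0008, 0], [0, 0, 0]], [[0.0029, 0.0008, 0], [0, 0, 0]], [[0.0029, 0.0008, 0], [0, 0, 0]], [[0, 0, 0], [0, 0, 0]]]}}

```text
time: 22.05
tcp_pos: [0.5025, 0.0323, 0.1315]
tool_rot: [[-0.27, 0.963, 0.001], [0.963, 0.27, 0.0], [-0.0, 0.001, -1.0]]
ft_force: [0.0, -0.2, -3.2]
opening: 0.101
grasp_force: 25.0
```

Call:
{"name": "arm_command", "arguments": {"motion": [[[0.0029, 0.0008, 0], [0, 0, 0]], [[0.0029, 0.0008, 0], [0, 0, 0]], [[0.0029, 0.0008, 0], [0, 0, 0]], [[0, 0, 0], [0, 0, 0]]]}}

```text
time: 22.45
tcp_pos: [0.5111, 0.0347, 0.1314]
tool_rot: [[-0.27, 0.963, 0.001], [0.963, 0.27, 0.0], [-0.0, 0.001, -1.0]]
ft_force: [0.6, -0.3, -2.9]
opening: 0.104
grasp_force: 25.0
```

Call:
{"name": "arm_command", "arguments": {"motion": [[[0.0029, 0.0008, 0], [0, 0, 0]], [[0.0029, 0.0008, 0], [0, 0, 0]], [[0.0029, 0.0008, 0], [0, 0, 0]], [[0.0029, 0.0008, 0], [0, 0, 0]], [[0, 0, 0], [0, 0, 0]]]}}

```text
time: 22.95
tcp_pos: [0.5227, 0.038, 0.1314]
tool_rot: [[-0.27, 0.963, 0.0], [0.963, 0.27, 0.0], [-0.0, 0.0, -1.0]]
ft_force: [-0.4, -0.4, -2.7]
opening: 0.099
grasp_force: 25.0
```

```bash
python3 see.py
```

```text
[0.52266828 0.03797187 0.1313845 ] [-0.37878493 -0.43943699 -2.70835553] [-0.08767434  0.07436478  0.06264776]
168 .....--:::::::-----------:...---------------------:.:------#
169 .....:-::::::::----------:...------------##--------:--------
170 .....:-::::::::---::------:::------------##-----------------
171 .....:-::::::::---:..:-----##------------###----------------
172 .....:--:::::::---:....--####-----------#####---------------
173 .....:--:::::::---:...:-#####--------#---#####--------------
174 .....:--:::::::---:..:#######------###############----------
175 ......--:::::::---:..-#######------###########----:.:-------
176 ....::--:::::::---:.:##########----#########------..:-------
177 ....::-::::::::---:.-############--#########------:::-------
178 ....::--:::::::---..-#######################----------------
179 ....-:::--:::----:..-#######################----------------
180 ......::-::---:.-:..#########################---------------
181 ................::..#######-----#############---------------
182 ................::..######--------############-------------.
183 ..........
[... 1300 characters left out ...]
..........::::..::::::::::::::::::::::------------
204 ...................::::::::::::::::::::::::::::-------------
205 ..................-::::::::::::::::::::::::::::-------------
206 ..................---:::::::::::::::::---::::::-------------
207 ..................----:::::::::::::--------::----------:::::
208 ....................----:::::::::::--------------:::::::::::
209 .....................-----:::::::::-------------::::::::::::
210 ........................----::::.:----------------::::::::::
211 .........................----:::---::::-------------::::::::
212 ...........................--------:.::--------------:::::::
213 ..........................::-------:---::.:---------::::::::
```

No contact force, and the tip lies inside the hub outline. I'll now feel for the buffer.

Call:
{"name": "arm_command", "arguments": {"motion": [[[0.0029, 0.0008, 0], [0, 0, 0]], [[0.0029, 0.0008, 0], [0, 0, 0]], [[0.0029, 0.0008, 0], [0, 0, 0]], [[0.0029, 0.0008, 0], [0, 0, 0]], [[0, 0, 0], [0, 0, 0]], [[0, 0, 0], [0, 0, 0]]]}}

```text
time: 23.6
tcp_pos: [0.5337, 0.0411, 0.1313]
tool_rot: [[-0.27, 0.963, -0.0], [0.963, 0.27, -0.0], [0.0, -0.0, -1.0]]
ft_force: [0.1, -0.8, -3.0]
opening: 0.098
grasp_force: 25.0
```

Call:
{"name": "arm_command", "arguments": {"motion": [[[0.0019, 0.0005, 0], [0, 0, 0]], [[0.0019, 0.0005, 0], [0, 0, 0]], [[0, 0, 0], [0, 0, 0]], [[0, 0, 0], [0, 0, 0]]]}}

```text
time: 24.0
tcp_pos: [0.5376, 0.042, 0.1314]
tool_rot: [[-0.27, 0.963, -0.0], [0.963, 0.27, -0.0], [-0.0, -0.0, -1.0]]
ft_force: [0.4, -0.9, -2.6]
opening: 0.103
grasp_force: 25.0
```

Call:
{"name": "arm_command", "arguments": {"motion": [[[0.0019, 0.0005, 0], [0, 0, 0]], [[0.0019, 0.0005, 0], [0, 0, 0]], [[0, 0, 0], [0, 0, 0]], [[0, 0, 0], [0, 0, 0]]]}}

```text
time: 24.4
tcp_pos: [0.5414, 0.0431, 0.1314]
tool_rot: [[-0.27, 0.963, -0.0], [0.963, 0.27, -0.0], [-0.0, -0.0, -1.0]]
ft_force: [0.7, 0.7, -4.0]
opening: 0.1
grasp_force: 25.0
```

Call:
{"name": "arm_command", "arguments": {"motion": [[[0.0019, 0.0005, 0], [0, 0, 0]], [[0.0019, 0.0005, 0], [0, 0, 0]], [[0, 0, 0], [0, 0, 0]], [[0, 0, 0], [0, 0, 0]]]}}

```text
time: 24.8
tcp_pos: [0.5452, 0.044, 0.1313]
tool_rot: [[-0.27, 0.963, -0.0], [0.963, 0.27, -0.0], [-0.0, -0.0, -1.0]]
ft_force: [0.6, -0.7, -2.4]
opening: 0.101
grasp_force: 25.0
```

Call:
{"name": "arm_command", "arguments": {"motion": [[[0.0019, 0.0005, 0], [0, 0, 0]], [[0.001, 0.0003, 0], [0, 0, 0]], [[0, 0, 0], [0, 0, 0]], [[0, 0, 0], [0, 0, 0]]]}}

```text
time: 25.2
tcp_pos: [0.5481, 0.0448, 0.1314]
tool_rot: [[-0.27, 0.963, -0.0], [0.963, 0.27, -0.0], [0.0, -0.0, -1.0]]
ft_force: [0.0, -0.0, -3.5]
opening: 0.101
grasp_force: 25.0
```

Call:
{"name": "arm_command", "arguments": {"motion": [[[0.0019, 0.0005, 0], [0, 0, 0]], [[0, 0, 0], [0, 0, 0]], [[0, 0, 0], [0, 0, 0]]]}}

```text
time: 25.5
tcp_pos: [0.55, 0.0454, 0.1314]
tool_rot: [[-0.27, 0.963, 0.0], [0.963, 0.27, -0.0], [-0.0, 0.0, -1.0]]
ft_force: [-0.7, 0.6, -4.1]
opening: 0.103
grasp_force: 25.0
```

Call:
{"name": "arm_command", "arguments": {"motion": [[[0.0019, 0.0005, 0], [0, 0, 0]], [[0.001, 0.0003, 0], [0, 0, 0]], [[0, 0, 0], [0, 0, 0]], [[0, 0, 0], [0, 0, 0]]]}}

```text
time: 25.9
tcp_pos: [0.5529, 0.0462, 0.1313]
tool_rot: [[-0.27, 0.963, -0.0], [0.963, 0.27, -0.0], [0.0, -0.0, -1.0]]
ft_force: [0.1, -0.1, -3.9]
opening: 0.102
grasp_force: 25.0
```

Call:
{"name": "arm_command", "arguments": {"motion": [[[0.0019, 0.0005, 0], [0, 0, 0]], [[0, 0, 0], [0, 0, 0]], [[0, 0, 0], [0, 0, 0]]]}}

```text
time: 26.2
tcp_pos: [0.5548, 0.0467, 0.1314]
tool_rot: [[-0.27, 0.963, 0.0], [0.963, 0.27, 0.0], [-0.0, 0.0, -1.0]]
ft_force: [0.3, -0.6, -3.2]
opening: 0.102
grasp_force: 25.0
```

Call:
{"name": "arm_command", "arguments": {"motion": [[[0.0019, 0.0005, 0], [0, 0, 0]], [[0, 0, 0], [0, 0, 0]], [[0, 0, 0], [0, 0, 0]]]}}

```text
time: 26.5
tcp_pos: [0.5567, 0.0472, 0.1314]
tool_rot: [[-0.27, 0.963, 0.0], [0.963, 0.27, 0.0], [0.0, 0.0, -1.0]]
ft_force: [-0.0, 0.0, -3.3]
opening: 0.1
grasp_force: 25.0
```

```bash
python3 see.py
```

```text
[0.55674025 0.04715731 0.13139664] [-0.03198546  0.03228661 -3.27430498] [-0.05819379  0.02966934  0.00542548]
168 .....--:::::::----............:---##--------#-----:.:------#
169 .....:-::::::::---............-######-------#---------------
170 .....:-::::::::---:..........-######-------###--------------
171 .....:-::::::::---:.........:########-----######------------
172 .....:--:::::::---:.........-########-----######------------
173 .....:-::::::::---:.........############--#######-----------
174 .....:--:::::::---:........:######################----------
175 ......--:::::::---:........:######################----------
176 ....::--:::::::---:........-######################----------
177 ....::-::::::::---:........-#######----#############--------
178 ....:::-:::::::---.........-######-------###########--------
179 ....-:::---:::---:.........:#####---------###########-------
180 ......-:-::---:.--.........-#####---------###########-------
181 ................::..........#####----------###########------
182 ................::..........-#####----------###########----:
183 ..........
[... 1300 characters left out ...]
..........::::..::::::::::::::::::----------------
204 ..................::::::::::::::::::::::::------------------
205 ..................-:::::::::::::::::::::::------------------
206 ..................---::::::::-----::::::--------------------
207 ..................----::.:-:--------::----::--------------::
208 ....................----:----------------------------------:
209 .....................---------------------------:---------::
210 ........................-----------------------:::------::::
211 ........................-----------------------------:::::::
212 ........................::------------:-------------::::::::
213 ...................:.:::::::--------:::::---------::::::::::
```

The peg now sticks out clearly through the bore (row 185–189, from column 233), so the wheel is on the hook. I'll keep feeling.

Call:
{"name": "arm_command", "arguments": {"motion": [[[0.0015, 0.0004, 0], [0, 0, 0]], [[0, 0, 0], [0, 0, 0]], [[0, 0, 0], [0, 0, 0]]]}}

```text
time: 26.85
tcp_pos: [0.5582, 0.0476, 0.1314]
tool_rot: [[-0.27, 0.963, 0.0], [0.963, 0.27, -0.0], [-0.0, 0.0, -1.0]]
ft_force: [-0.1, -0.1, -3.2]
opening: 0.102
grasp_force: 25.0
```

Call:
{"name": "arm_command", "arguments": {"motion": [[[0.0015, 0.0004, 0], [0, 0, 0]], [[0, 0, 0], [0, 0, 0]], [[0, 0, 0], [0, 0, 0]]]}}

```text
time: 27.15
tcp_pos: [0.5597, 0.0479, 0.1314]
tool_rot: [[-0.27, 0.963, -0.0], [0.963, 0.27, -0.0], [-0.0, -0.0, -1.0]]
ft_force: [0.2, 0.6, -3.2]
opening: 0.104
grasp_force: 25.0
```

Call:
{"name": "arm_command", "arguments": {"motion": [[[0.0015, 0.0004, 0], [0, 0, 0]], [[0, 0, 0], [0, 0, 0]], [[0, 0, 0], [0, 0, 0]]]}}

```text
time: 27.45
tcp_pos: [0.5612, 0.0484, 0.1314]
tool_rot: [[-0.269, 0.963, -0.0], [0.963, 0.269, -0.0], [0.0, -0.0, -1.0]]
ft_force: [-0.4, -0.5, -2.2]
opening: 0.101
grasp_force: 25.0
```

Image distances put the wheel's inner face still near 0.065. Continuing.

Call:
{"name": "arm_command", "arguments": {"motion": [[[0.0015, 0.0004, 0], [0, 0, 0]], [[0, 0, 0], [0, 0, 0]], [[0, 0, 0], [0, 0, 0]]]}}

```text
time: 27.75
tcp_pos: [0.5627, 0.0488, 0.1314]
tool_rot: [[-0.27, 0.963, -0.0], [0.963, 0.27, -0.0], [-0.0, -0.0, -1.0]]
ft_force: [-0.1, 0.7, -4.9]
opening: 0.099
grasp_force: 25.0
```

Call:
{"name": "arm_command", "arguments": {"motion": [[[0.0015, 0.0004, 0], [0, 0, 0]], [[0, 0, 0], [0, 0, 0]], [[0, 0, 0], [0, 0, 0]]]}}

```text
time: 28.05
tcp_pos: [0.5641, 0.0491, 0.1313]
tool_rot: [[-0.269, 0.963, -0.0], [0.963, 0.269, -0.0], [0.0, -0.0, -1.0]]
ft_force: [0.5, -0.3, -2.6]
opening: 0.099
grasp_force: 25.0
```

Call:
{"name": "arm_command", "arguments": {"motion": [[[0.0015, 0.0004, 0], [0, 0, 0]], [[0, 0, 0], [0, 0, 0]], [[0, 0, 0], [0, 0, 0]]]}}

```text
time: 28.35
tcp_pos: [0.5651, 0.0494, 0.1312]
tool_rot: [[-0.27, 0.963, -0.001], [0.963, 0.27, -0.0], [0.0, -0.001, -1.0]]
ft_force: [-2.9, -1.4, -1.7]
opening: 0.102
grasp_force: 25.0
```

Contact, about 3 N. Pressing on to about 10 N.

Call:
{"name": "arm_command", "arguments": {"motion": [[[0.0015, 0.0004, 0], [0, 0, 0]], [[0, 0, 0], [0, 0, 0]], [[0, 0, 0], [0, 0, 0]], [[0, 0, 0], [0, 0, 0]]]}}

```text
time: 28.75
tcp_pos: [0.5661, 0.0497, 0.1311]
tool_rot: [[-0.269, 0.963, -0.002], [0.963, 0.269, -0.0], [0.0, -0.002, -1.0]]
ft_force: [-5.5, -0.8, -0.4]
opening: 0.101
grasp_force: 25.0
```

Call:
{"name": "arm_command", "arguments": {"motion": [[[0.001, 0.0003, 0], [0, 0, 0]], [[0, 0, 0], [0, 0, 0]], [[0, 0, 0], [0, 0, 0]], [[0, 0, 0], [0, 0, 0]]]}}

```text
time: 29.15
tcp_pos: [0.5666, 0.0498, 0.131]
tool_rot: [[-0.269, 0.963, -0.003], [0.963, 0.269, -0.001], [0.0, -0.004, -1.0]]
ft_force: [-6.6, -2.8, 0.4]
opening: 0.104
grasp_force: 25.0
```

Call:
{"name": "arm_command", "arguments": {"motion": [[[0.0014, 0.0004, 0], [0, 0, 0]], [[0, 0, 0], [0, 0, 0]], [[0, 0, 0], [0, 0, 0]], [[0, 0, 0], [0, 0, 0]], [[0, 0, 0], [0, 0, 0]]]}}

```text
time: 29.65
tcp_pos: [0.5672, 0.05, 0.1309]
tool_rot: [[-0.269, 0.963, -0.005], [0.963, 0.269, -0.001], [0.0, -0.005, -1.0]]
ft_force: [-8.1, -2.9, 1.0]
opening: 0.105
grasp_force: 25.1
```

```bash
python3 - <<'E'
from h import *
for k in range(4):
    o=bot.get_obs();print(o["ft_force"],o["ft_force"]@[-.963,-.27,0],o["wrist_torque"],o["tcp_pos"]);bot.grab_frame("side")
E
```

```text
[-8.14033982 -2.86087116  0.95646443] 8.61158245741914 [-0.87028335  1.73986809 -0.16927646] [0.56722634 0.05004458 0.13090574]
[-8.17132974 -3.47893678  1.52467379] 8.808303466758899 [-0.83137125  1.74651678 -0.18510214] [0.56723813 0.05004706 0.13091576]
[-8.35245408 -3.71807912  1.46316966] 9.047294644931968 [-0.78861396  1.75908072 -0.1612166 ] [0.56723725 0.05004199 0.130909  ]
[-8.21751314 -3.96836955  1.54462947] 8.984924937367856 [-0.81956199  1.73438679 -0.15151264] [0.56725664 0.05004556 0.13091061]
```

Call:
{"name": "arm_command", "arguments": {"motion": [[[0.0007, 0.0002, 0], [0, 0, 0]], [[0, 0, 0], [0, 0, 0]], [[0, 0, 0], [0, 0, 0]], [[0, 0, 0], [0, 0, 0]], [[0, 0, 0], [0, 0, 0]]]}}

```text
time: 30.35
tcp_pos: [0.5676, 0.0501, 0.1309]
tool_rot: [[-0.269, 0.963, -0.006], [0.963, 0.269, -0.001], [0.0, -0.006, -1.0]]
ft_force: [-9.1, -3.1, 1.7]
opening: 0.105
grasp_force: 25.1
```

Call:
{"name": "arm_command", "arguments": {"motion": [[[-0.0029, -0.0008, 0], [0, 0, 0]], [[-0.0029, -0.0008, 0], [0, 0, 0]], [[-0.0029, -0.0008, 0], [0, 0, 0]], [[-0.0029, -0.0008, 0], [0, 0, 0]], [[-0.0019, -0.0005, 0], [0, 0, 0]], [[0, 0, 0], [0, 0, 0]], [[0, 0, 0], [0, 0, 0]], [[0, 0, 0], [0, 0, 0]]]}}

```text
time: 31.15
tcp_pos: [0.557, 0.0472, 0.1314]
tool_rot: [[-0.27, 0.963, 0.0], [0.963, 0.27, 0.0], [-0.0, 0.0, -1.0]]
ft_force: [0.2, -1.3, -4.2]
opening: 0.104
grasp_force: 25.0
```

```bash
python3 see.py
```

```text
[0.55702471 0.04720046 0.13143673] [ 0.17178162 -1.26665975 -4.21262661] [-0.01528824  0.01991146 -0.01896935]
168 .....:-:::::::----............:---##--------#-----:.:-------
169 .....:-::::::::---............-#####--------##--------------
170 .....:-::::::::---:..........-######-------####-------------
171 .....:-::::::::---:.........:########-----######------------
172 .....:-::::::::---:.........-#########----#######-----------
173 .....:-::::::::---:.........###########---########----------
174 .....:-::::::::---:........:#######################---------
175 ......--:::::::---:........:#######################---------
176 ....::-::::::::---:........:#######################---------
177 ....::-::::::::---:........:#######-----############--------
178 ....::--:::::::---.........-######-------###########--------
179 ....-:::--:::----:.........-#####---------###########-------
180 ......::-::---:.--.........:#####----------##########-------
181 ................::..........#####-----------##########------
182 ................::..........-####-----------##########-----.
183 ..........
[... 1300 characters left out ...]
..........::::..::::::::::::::::::----------------
204 ..................::::::::::::::::::::::::------------------
205 ..................-:::::::::::::::::::::::------------------
206 ..................---::::::::--:--::::::--------------------
207 ..................----::.:::--------::----::--------------::
208 ....................----:----------------------------------:
209 .....................---------------------------:---------::
210 ........................-----------------------:::------::::
211 ........................-----------------------------:::::::
212 ........................::------------:-------------::::::::
213 ...................:.:::::::--------:::::---------::::::::::
```

Pressed to about 9.6 N and backed off. Lowering onto the peg.

Call:
{"name": "arm_command", "arguments": {"motion": [[[0, 0, -0.003], [0, 0, 0]], [[0, 0, -0.003], [0, 0, 0]], [[0, 0, -0.002], [0, 0, 0]], [[0, 0, 0], [0, 0, 0]], [[0, 0, 0], [0, 0, 0]]]}}

```text
time: 31.7
tcp_pos: [0.5567, 0.0471, 0.1232]
tool_rot: [[-0.269, 0.963, -0.0], [0.963, 0.269, -0.0], [0.0, -0.0, -1.0]]
ft_force: [-0.6, 0.0, -2.9]
opening: 0.102
grasp_force: 25.0
```

Call:
{"name": "arm_command", "arguments": {"motion": [[[0, 0, -0.0015], [0, 0, 0]], [[0, 0, 0], [0, 0, 0]], [[0, 0, 0], [0, 0, 0]]]}}

```text
time: 32.0
tcp_pos: [0.5568, 0.0471, 0.1219]
tool_rot: [[-0.27, 0.963, -0.0], [0.963, 0.27, 0.0], [0.0, -0.0, -1.0]]
ft_force: [-0.5, 0.0, -2.9]
opening: 0.107
grasp_force: 25.0
```

Call:
{"name": "arm_command", "arguments": {"motion": [[[0, 0, -0.0015], [0, 0, 0]], [[0, 0, 0], [0, 0, 0]], [[0, 0, 0], [0, 0, 0]]]}}

```text
time: 32.3
tcp_pos: [0.5567, 0.0471, 0.1203]
tool_rot: [[-0.27, 0.963, -0.0], [0.963, 0.27, -0.0], [0.0, -0.0, -1.0]]
ft_force: [0.3, -0.6, -2.3]
opening: 0.103
grasp_force: 25.0
```

Call:
{"name": "arm_command", "arguments": {"motion": [[[0, 0, -0.0012], [0, 0, 0]], [[0, 0, 0], [0, 0, 0]], [[0, 0, 0], [0, 0, 0]]]}}

```text
time: 32.6
tcp_pos: [0.557, 0.0472, 0.1195]
tool_rot: [[-0.27, 0.963, 0.0], [0.963, 0.27, 0.0], [-0.0, 0.0, -1.0]]
ft_force: [-0.6, -0.1, 1.7]
opening: 0.099
grasp_force: 25.0
```

Call:
{"name": "arm_command", "arguments": {"motion": [[[0, 0, -0.0012], [0, 0, 0]], [[0, 0, 0], [0, 0, 0]], [[0, 0, 0], [0, 0, 0]]]}}

```text
time: 32.9
tcp_pos: [0.5571, 0.0472, 0.1192]
tool_rot: [[-0.269, 0.963, 0.001], [0.963, 0.269, 0.0], [-0.0, 0.001, -1.0]]
ft_force: [-4.5, -0.1, 9.9]
opening: 0.098
grasp_force: 25.0
```

Call:
{"name": "arm_command", "arguments": {"motion": [[[0, 0, -0.001], [0, 0, 0]], [[0, 0, 0], [0, 0, 0]], [[0, 0, 0], [0, 0, 0]]]}}

```text
time: 33.2
tcp_pos: [0.5572, 0.0471, 0.1191]
tool_rot: [[-0.27, 0.963, 0.001], [0.963, 0.27, 0.0], [-0.0, 0.001, -1.0]]
ft_force: [-6.9, 0.3, 18.1]
opening: 0.101
grasp_force: 25.0
```

Resting on the peg. I'll take off the excess, then release.

Call:
{"name": "arm_command", "arguments": {"motion": [[[0, 0, 0.0022], [0, 0, 0]], [[0, 0, 0], [0, 0, 0]], [[0, 0, 0], [0, 0, 0]]]}}

```text
time: 33.5
tcp_pos: [0.557, 0.0472, 0.1193]
tool_rot: [[-0.27, 0.963, 0.0], [0.963, 0.27, 0.0], [-0.0, 0.0, -1.0]]
ft_force: [-0.5, -1.0, 2.5]
opening: 0.104
grasp_force: 25.0
```

Call:
{"name": "arm_command", "arguments": {"motion": [[[0, 0, 0], [0, 0, 0]], [[0, 0, 0], [0, 0, 0]], [[0, 0, 0], [0, 0, 0]], [[0, 0, 0], [0, 0, 0]]], "hand": 0.026}}

```text
time: 33.9
tcp_pos: [0.5568, 0.0471, 0.1191]
tool_rot: [[-0.27, 0.963, -0.0], [0.963, 0.27, -0.0], [0.0, -0.0, -1.0]]
ft_force: [-0.3, -1.2, 0.8]
opening: 0.295
grasp_force: 0.0
```

```bash
python3 see.py
```

```text
[0.55676615 0.04714548 0.11906385] [-0.33197923 -1.18525676  0.771836  ] [-0.01563124  0.06273586  0.0091855 ]
168 .....--:::::::----.......:------------------------:.:-------
169 .....:-::::::::---.........:--------------#-----------------
170 .....:-::::::::---:..........:------------#-----------------
171 .....:-::::::::---:...........:--#--------###---------------
172 .....:--:::::::---:..........:-####-------####--------------
173 .....:-::::::::---:.........:######-------#####-------------
174 .....:-::::::::---:.........#######-------#####-------------
175 ......--:::::::---:.........#######-------######------------
176 ....::--:::::::---:........-#######-------#######-:---------
177 ....::--:::::::---:........-#######-------#######-::--------
178 ....::--:::::::---.........########-------########----------
179 ....-::---:-:----:.........########-------#########---------
180 ......::-::---:.--.........#######--------##########--------
181 ................::.........-######--------###########-------
182 ................::.........-#####---------###########------:
183 ..........
[... 1300 characters left out ...]
..........::::..::::::::::::::::::----------------
204 ...................::::::::::::::::::::::::-----------------
205 ..................-:::::::::::::::::::::::------------------
206 ..................---:::::::---:--::::::--------------------
207 ..................----::.:----------------::---------------:
208 ....................----:------------------:----------------
209 .....................---------------------------:---------::
210 ........................-----------------------:::------::::
211 ........................-----------------------------:::::::
212 ........................::--------------------------::::::::
213 ...................:.:::::::--------:::::-----------::::::::
```

The wheel stays hung. Withdrawing straight up.

Call:
{"name": "arm_command", "arguments": {"motion": [[[0, 0, 0.005], [0, 0, 0]], [[0, 0, 0.01], [0, 0, 0]], [[0, 0, 0.015], [0, 0, 0]], [[0, 0, 0.02], [0, 0, 0]], [[0, 0, 0.03], [0, 0, 0]], [[0, 0, 0.04], [0, 0, 0]], [[-0.03, 0, 0.03], [0, 0, 0]], [[-0.04, -0.01, 0.01], [0, 0, 0]], [[-0.04, -0.02, 0], [0, 0, 0]], [[-0.02, -0.04, 0], [0, 0, 0]], [[0, -0.045, 0], [0, 0, 0]], [[0, -0.045, 0], [0, 0, 0]], [[0, -0.045, 0], [0, 0, 0]], [[0, -0.045, 0], [0, 0, 0]], [[0, -0.045, 0], [0, 0, 0]], [[0, -0.045, 0], [0, 0, 0]], [[0, 0, 0], [0, 0, 0]], [[0, 0, 0], [0, 0, 0]]]}}

```text
time: 35.75
tcp_pos: [0.4264, -0.2934, 0.2796]
tool_rot: [[-0.267, 0.964, 0.0], [0.964, 0.267, 0.0], [0.0, 0.0, -1.0]]
ft_force: [-0.8, -0.5, -0.1]
opening: 0.295
grasp_force: 0.0
```

```bash
cat > fin.py <<'E'
from h import *
np.set_printoptions(precision=4,suppress=True)
o=bot.get_obs();print(o["tcp_pos"],o["ft_force"])
n=bot.grab_frame("top");g=cv2.cvtColor(n,6);h=cv2.cvtColor(n,cv2.COLOR_RGB2HSV);m=((h[...,0]>45)&(h[...,0]<95)&(h[...,1]>80))
for r in range(160,210):print(r,''.join('#' if v else '-' if q<75 else ':' if q<105 else '.' for v,q in zip(m[r,190:250],g[r,190:250])))
print("mark px",proj("top",[.498,.032,.155]),proj("top",[.498,.032,.14]))
E
python3 fin.py; sed 's/pics/&/' see.py | python3 - | head -30
```

```text
[ 0.4264 -0.2934  0.2796] [-0.7941 -0.5052 -0.0969]
160 ---------------------:...:------::::::::::::::::::::-::::...
161 ---------:::::--------::::-----::::::::::::::::::::::::::::.
162 -----:::::::::::---------------:::::::::::::::::::::::::....
163 -----::::::::::::::------------::::::::::::::::::::::::::...
164 ----::::::::::::::::-----------------::::::::::::::::::::...
165 ----::::::::::::::::-----------------::::::::::::::::::::...
166 ----::::::::::::::::------------------:::::::::::::::::::...
167 -:::::::::::::::::::------------#-###--------:::::::::::::..
168 -:::::::::::::::::---------#################--::::::::::::..
169 -:::::::::::::--------#######################--:::::::::::..
170 ::::::::::::::-----###########################-:::::::::::..
171 ::::::::::::::--##############################--::::::::::..
172 ::::::::::::::--##############################--:::::::::::.
173 ::::::::::::::-###############################--:::::..::::.
174 ::::::::::::-##############################----:::::....:::.
175 ::::::::::--###############################---::::::.....:::
176 ::::
[... 3548 characters left out ...]
......:-..........:......:---:..------------------
187 ................:-..........:-:..::-----..:-##--------------
188 ................:-.........:---::-----------####------------
189 ................:-.......::::-----#---------#######---------
190 ................:-.....::....:--####--------########--------
191 ................:-...::.......-######-------##########------
192 ................:-::-:.........-######-----###########------
193 .................:..............######################------
194 ................:-:::...........-####################-------
195 ..............::----::::.........-###################-------
196 ..............-:.....----:......:-###################-------
```

The wheel hangs on the peg, with the tip showing in front of it and above the tongue (within about 4 mm). The robot is clear, so I'm handing in.

```bash
python3 -c "
from plant import bot
print(bot.sign_off())"
```

```text
the job is handed in; nothing more can be done
None
```

I turned the empty hook to within about 4–5 mm of the tongue mark, pressed the wheel on the buffer at about 9.6 N, and left it hanging freely behind the tip; it briefly pressed the peg at about 18 N while being lowered, and the job was handed in at about 36 s.

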